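# Put the tube rack away in the bay that has room and close the amber door over it

## Robot

A 7-joint arm with a two-finger parallel gripper is mounted at the origin on the work surface. World frame = base frame: x ahead of the robot, y to its left, z up, the work surface at z = 0. Lengths are in m, angles in rad, forces in N, time in s.
With the tool pointing down it reaches from about 0.4 to 0.85 m from the base axis. Payload 4.5 kg.
Tool frame: the origin (TCP) lies between the finger pads; the fingertips stand 11 mm ahead of it and the grasp point (between the pads) lies 8 mm behind it (r.tip_reach is the distance from the TCP to the fingertips, in m); x points along the fingers, y is the direction in which the jaws open and shut, and the axes are right-handed (so a half turn about x gives the same grasp; the last joint's range is limited). The gripper opens to 88 mm and grips with 3 to 60 N. Pads are 18 mm wide; open, the fingers measure 123 mm over their backs; the gripper's body (75 mm by 187 mm) begins 45 mm behind the grasp point.
Start: joints at [-1.208, 0.689, -0.195, 1.565, 0.157, 0.902, -0.215], TCP at [0.202, 0.592, 0.226] pointing down, gripper open.
Joint ranges: [-3.01, 3.01], [-0.46, 2.08], [-1.47, 1.51], [0.13, 2.56], [-1, 4.14], [0.04, 2.09], [-2.66, 2.66]. Speed limits (rad/s): [2.57, 2.57, 3.14, 3.14, 3.14, 3.14, 3.14].

## Interface

Orientations are given as a unit quaternion [x, y, z, w].
In Python, from plant import r gives the robot as it stands.
- The arm moves only by the tool drive_tool, never from a script. Its argument "deltas" is a list of rows, each a list of 3 entries, a list of its own where there are three numbers: the turn, a rotation vector about the tool's x, y, z in degrees, then the shift along the tool's x, y, z in cm, then the finger opening in cm, from 0 to 8.81. A call has 1 to 12 rows; each row shifts and turns the commanded pose from where the row before left it, along the tool's axes as they then stand; what a row does not reach is not made up. A row lasts 1/12 s, in which the tool goes at most 41.7 mm and 7.16 degrees, less where a joint would pass 70% of its speed; a pose out of reach is approached as far as the arm can. A call is refused whole if a number of a shift passes 4.17 or a number of a turn 7.16, either way. A call with a gripper value outside its range is refused whole. The fingers move at their own pace and stop on an object; "force" is the grip in N (left out, the last holds). Time passes only in rows, so rows that do not move let the fingers close. It gives the time, the measured TCP pose, the force and the opening at its end, in the units of the state.
- r.get_state(): the state, without advancing time (a new reading comes with each control period).
- r.snapshot(name): name is "scene" or "top"; returns a dict with "color" (420x560x3 uint8, red, green, blue), "fov_y" (degrees; the focal length in pixels is half the picture's height over the tangent of half this angle, whatever the lens; pixels are square), "cx", "cy" (the principal point, pixels), "k1" (the pictures are not rectified: a ray, as slopes to the right and down, at radius r is drawn at 1 + k1 r^2 times it, then the intrinsics apply), "extrinsics" (4x4, takes a point from world to camera coordinates). Camera axes: x right, y up, looking along -z (the intrinsics and any distortion apply to the point x, -y, -z); pixel columns grow to the right and rows downward; lengths in m; the calibration is good to about 2 mm. A picture is of the moment at which its call begins. There is no depth.
- r.finish_job(): hands the job in, once; it reports no verdict.
The state is a dict: "clock": time; "q": joint angles; "qd": joint speeds; "joint_torque": joint torques, N m; "tool_pos": TCP position; "eef_rot": TCP orientation; "contact_force": force on the tool from outside, world axes, zero at the start; "moment": the same for the moment, N m; "opening": opening from 0.0 (shut) to 1.0 (fully open).
Only numpy, scipy, OpenCV 4.12 (cv2) and the standard library are available. Lean on these libraries where they do the work, as an engineer would, in place of code of your own. Each camera call takes 0.05 s, during which the arm holds its last target. There are 200 camera calls.

## Task

Put the white rack of tubes away in the small bench cabinet: slide it along the bench, without lifting or tipping it, into whichever of the two bays still has room for it, until it is completely inside. Then slide the amber door fully across, as far as it goes, so that it closes off the bay with the rack. The flask, the wash bottle and the beaker stay standing where they are.

Things in the scene. Friction and masses are not known exactly. Their poses are not given: they have to be found in the camera images.
- rack: White plastic test-tube rack, a closed block 170 mm long (its x axis) x 100 mm wide (y) x 72 mm high with plain upright sides; 16 capped tubes fixed in its top rise to 110 mm above the bench. Too wide for the gripper. 0.4 to 0.8 kg; slides on the bench. Origin: centre of its underside.
- cabinet: White two-bay cabinet standing on the bench, fixed, with no floor: things slide in along the bench. Origin: bench level, middle of its front edge; x points into it, y along the front, z up. Three walls 12 mm thick, centred on y = -142, 0, +142 mm, leave two bays 130 mm wide, open in front (x = 0), inner back wall at x = 250 mm. Clear roof, underside at 135 mm, 8 mm thick.
- bay_a (a point): Middle of the open front of the bay at cabinet y = +71 mm (the bay nearer the robot), at bench level; axes as the cabinet's.
- bay_b (a point): Middle of the open front of the bay at cabinet y = -71 mm (the bay farther from the robot), at bench level; axes as the cabinet's.
- rail (a point): Upper front edge, at mid-length, of the aluminium rail along the whole front of the roof, 150 mm above the bench; the rail is 15 mm high and reaches 14 mm in front of the opening (cabinet x = -14 to 0 mm). The door hangs under it.
- door (a joint): Sliding amber see-through door, 142 mm wide (covers one bay), 6 mm thick, at cabinet x = -9 to -3 mm, 5 to 134 mm high. 0 m = fully over bay_a (y = +71 mm); 0.142 m = fully over bay_b (y = -71 mm); a stop at each end. The door's centre is at cabinet y = 0.071 m minus this value. It stays where it is left; moving it takes about 1.5 to 3 N.
- door_bar (a point): Top end, on its axis and 115 mm above the bench, of the upright pull bar in the middle of the door: round steel, 10 mm thick, axis 44 mm in front of the opening (cabinet x = -44 mm), from 35 to 115 mm high, joined to the door by a 10 mm arm at each end. It can be pushed along from either side; free space between bar and door 30 mm.
- carton_short: Cardboard carton, 55 mm deep, 114 mm wide, 95 mm high, standing against the back of one bay. It is heavy and does not move. Origin: bench level, middle of its rear edge, at the bay's back wall (cabinet x = 250 mm); it reaches 55 mm from there towards the front, so 195 mm of its bay's depth is free.
- carton_long: Cardboard carton, 210 mm deep, 114 mm wide, 95 mm high, standing in the other bay; heavy, does not move. Origin: bench level, middle of its rear edge, at the bay's back wall; it reaches 210 mm from there towards the front, so only 40 mm of its bay is free.
- flask: Loose empty conical glass flask, 84 mm in diameter at the base, 36 mm at 92 mm height, rim 42 mm at its top, 140 mm high; stands in front of the bay with the long carton. Origin: centre of its underside.
- wash_bottle: Loose white wash bottle with blue cap, 64 mm in diameter, 190 mm high with its bent spout; beyond the work. Origin: centre of its underside.
- beaker: Loose empty glass beaker, 68 mm in diameter, 90 mm high, beside the cabinet, on the side away from the robot. Origin: centre of its underside.

How it is judged:
At the end, for the whole second after the job is handed in: The rack stands flat on the bench wholly inside the bay that has the short carton (its centre 87 to 140 mm behind the cabinet's front edge, lengthwise in the bay), and the door is within 8 mm of its stop on that bay's side, covering it; everything is at rest (x of rack in the frame of cabinet between 0.087 and 0.14 m and ((y of rack in the frame of cabinet between 0.03 and 0.112 m and value of joint door below 0.008 m) or (y of rack in the frame of cabinet between -0.112 and -0.03 m and value of joint door above 0.134 m)) and angle between the x axis of rack and the x axis of cabinet, either way round below 0.2 rad and angle between rack's own z axis and vertical below 0.05 rad and height (world z) of rack below 0.008 m and linear speed of rack below 0.02 m/s and velocity of joint door between -0.02 and 0.02 m/s); the robot touches nothing.
It fails at once if the rack is lifted off the bench (over 15 mm) or tipped (over 0.2 rad) (height (world z) of rack above 0.015 m or angle between rack's own z axis and vertical above 0.2 rad).
It fails at once if the flask is moved more than 25 mm or tipped over (distance of flask from where it was at the start of the episode above 0.025 m or angle between flask's own z axis and vertical above 0.3 rad).
It fails at once if the wash bottle is moved more than 25 mm or tipped over (distance of wash_bottle from where it was at the start of the episode above 0.025 m or angle between wash_bottle's own z axis and vertical above 0.3 rad).
It fails at once if the beaker is moved more than 25 mm or tipped over (distance of beaker from where it was at the start of the episode above 0.025 m or angle between beaker's own z axis and vertical above 0.3 rad).
It also fails if it takes over 67 s, if anything falls off the work surface, if the arm or the gripper's body presses on something with over 40 N, if the wrist force passes 120 N, or if a joint passes its speed limit or range.

## Working session

There is one attempt and no reset: what is moved stays moved. The work goes in short steps, Python scripts to look and compute and a tool call to move; the robot and the scene stay as the last step left them, time stands still between calls to the robot, and variables do not carry over. Pictures are saved under pics/ and viewed, about 8 in all and at most 12, crops included, and the job is handed in when it is done.

Besides the shell and the picture viewer there is one more tool, called by a JSON object that holds its "method" and its "body". drive_tool: Moves the arm, as the interface text tells. Its arguments: {"type":"object","properties":{"deltas":{"type":"array","items":{"type":"array"}},"force":{"type":"number"}},"required":["deltas"]}

```bash
mkdir -p pics
cat > h.py <<'E'
import numpy as np, cv2
from plant import r
def K(s):
    h=s["color"].shape[0]; f=h/2/np.tan(np.radians(s["fov_y"])/2)
    return np.array([[f,0,s["cx"]],[0,f,s["cy"]],[0,0,1.]])
def ray(s,u,v):
    k=K(s); d=np.array([(u-k[0,2])/k[0,0],(v-k[1,2])/k[1,1]]); p=d.copy()
    for _ in range(20): p=d/(1+s["k1"]*(p@p))
    E=np.array(s["extrinsics"]); R=E[:3,:3]; 
    return -R.T@E[:3,3], R.T@np.array([p[0],-p[1],-1.])
def onz(s,u,v,z):
    o,d=ray(s,u,v); return o+d*(z-o[2])/d[2]
def proj(s,P):
    E=np.array(s["extrinsics"]); c=E[:3,:3]@np.array(P)+E[:3,3]; p=np.array([c[0],-c[1]])/-c[2]
    p=p*(1+s["k1"]*(p@p)); k=K(s); return np.array([k[0,0]*p[0]+k[0,2],k[1,1]*p[1]+k[1,2]])
def save(s,n,box=None,sc=1):
    im=s["color"][:,:,::-1]
    if box: im=im[box[1]:box[3],box[0]:box[2]]
    cv2.imwrite("pics/"+n+".png",cv2.resize(im,None,fx=sc,fy=sc,interpolation=cv2.INTER_CUBIC))
E
python3 - <<'E'
from h import *
import pickle
for n in("scene","top"):
    s=r.snapshot(n); pickle.dump(s,open(n+".pkl","wb")); save(s,n+"0",sc=1.42)
    print(n,s["fov_y"],s["cx"],s["cy"],s["k1"],ray(s,280,210))
st=r.get_state(); print(st)
E
```

```text
scene 44.57131373017293 281.4748188303652 200.2672020798189 -0.12370149906950723 (array([ 1.00384354, -0.10301096,  1.42629509]), array([-0.26831265,  0.12773323, -0.95501919]))
top 45.537605988888714 272.7578389895933 218.15783685639775 -0.06913721721831464 (array([0.47487138, 0.08423541, 1.16009997]), array([ 0.15157268, -0.00963795, -0.98863958]))
{'clock': 0.1, 'q': array([-1.2082068 ,  0.68991101, -0.19455264,  1.56621345,  0.15733322,
        0.90252793, -0.21508994]), 'qd': array([ 6.27482159e-04, -1.50408037e-03,  5.44954203e-05, -1.18527108e-03,
       -1.36557297e-03, -3.65334920e-04, -3.39234869e-05]), 'joint_torque': array([-2.60053326e-03, -5.28507793e+01, -1.27128571e+00, -1.53837955e+01,
       -5.25306934e-02,  2.00238384e-03,  3.70522514e-05]), 'tool_pos': array([0.20165705, 0.5909553 , 0.22529138]), 'eef_rot': array([ 0.11509108,  0.69763163, -0.11626248,  0.69752934]), 'contact_force': array([ 0.08944893,  0.43708903, -0.9180475 ]), 'moment': array([0.00586338, 0.03135122, 0.00235911]), 'opening': 0.9996200756981779}
```

View pics/scene0.png

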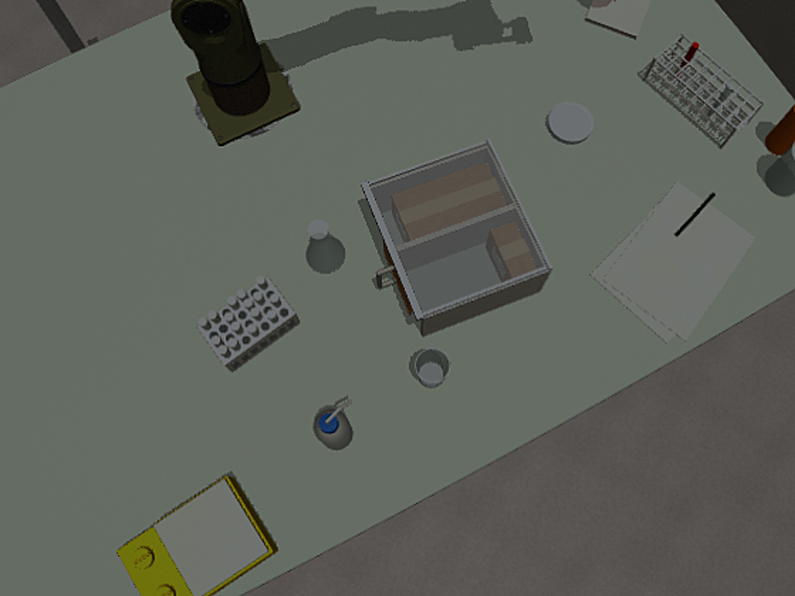

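View pics/top0.png

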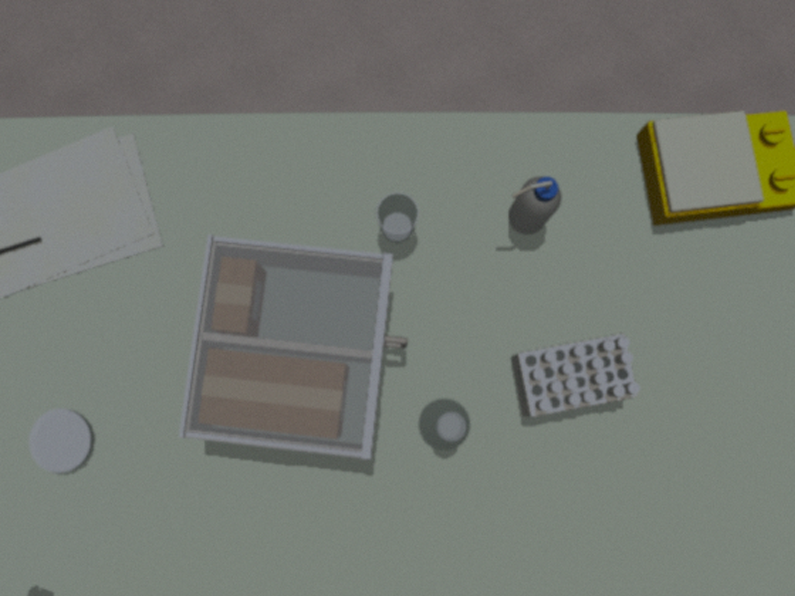

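The rack is free, on the right side of the top view. The short carton is in the far bay (bay_b), the flask stands in front of bay_a, and the door bar is near the middle wall at about (400,342) in the top picture. I'll enlarge this to get pixel positions.

Run:
```python
from h import *
import pickle
s=pickle.load(open("top.pkl","rb")); s["color"]=cv2.convertScaleAbs(s["color"],alpha=1.5); save(s,"top_crop",(250,110,460,330),2.7)
s=pickle.load(open("scene.pkl","rb")); s["color"]=cv2.convertScaleAbs(s["color"],alpha=1.5); save(s,"sc_crop",(130,100,400,320),2.7)
```

```text
(no output)
```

View pics/top_crop.png

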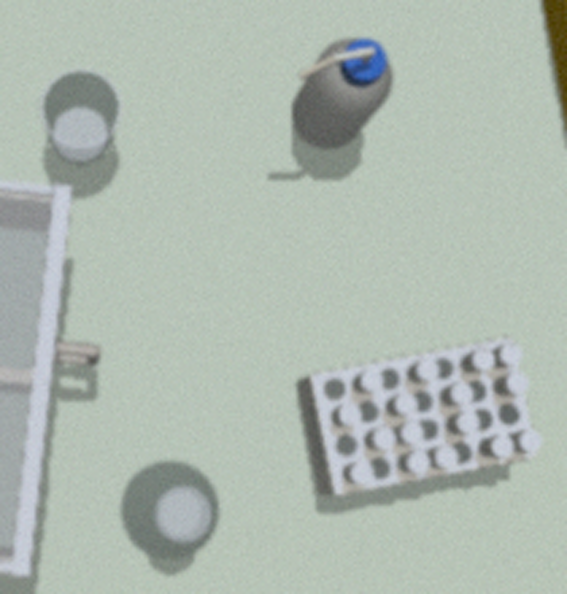

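View pics/sc_crop.png

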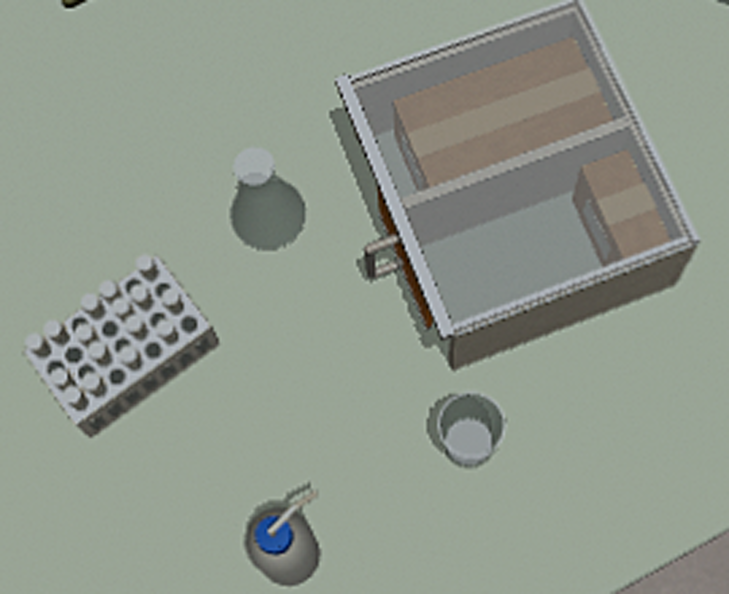

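```bash
cat > m.py <<'E'
from h import *
import pickle
T=pickle.load(open("top.pkl","rb")); S=pickle.load(open("scene.pkl","rb"))
def t(u,v,z): return onz(T,250+(u+.5)/2.7-.5,110+(v+.5)/2.7-.5,z)
def c(u,v,z): return onz(S,130+(u+.5)/2.7-.5,100+(v+.5)/2.7-.5,z)
if __name__=="__main__":
    np.set_printoptions(precision=4,suppress=True)
    for n,p in dict(railfar=t(71,186,.15),railnear=t(28,574,.15),bar=t(95,350,.115),rA=t(313,376,.072),rB=t(334,494,.072),rC=t(508,340,.072),
      flask=t(170,508,0),beaker=t(81,134,0),wash=t(328,118,0),cap=t(365,60,.165),
      s_railfar=c(448,335,.15),s_railnear=c(338,80,.15),s_bar=c(369,248,.115),s_rbot=c(92,437,0),s_rtop=c(82,425,.072),s_r2=c(217,333,.072),s_r3=c(27,345,.072),s_r4=c(152,257,.072),s_flask=c(267,213,0),s_beaker=c(468,440,0),s_wash=c(292,558,0)).items(): print(n,p[:2])
    f=t(71,186,.15)[:2]; n=t(28,574,.15)[:2]; print(np.linalg.norm(f-n))
E
python3 m.py
```

```text
railfar [0.6953 0.0824]
railnear [0.4042 0.1151]
bar [0.5729 0.0641]
rA [ 0.5552 -0.1126]
rB [ 0.4606 -0.1271]
rC [ 0.5836 -0.2731]
flask [ 0.4487 -0.001 ]
beaker [0.7748 0.0731]
wash [ 0.7888 -0.1456]
cap [ 0.7899 -0.1429]
s_railfar [0.6971 0.0862]
s_railnear [0.4063 0.1142]
s_bar [0.5717 0.0639]
s_rbot [ 0.5853 -0.2767]
s_rtop [ 0.5905 -0.272 ]
s_r2 [ 0.5669 -0.1098]
s_r3 [ 0.4874 -0.2895]
s_r4 [ 0.4608 -0.1353]
s_flask [ 0.4447 -0.0026]
s_beaker [0.7714 0.0732]
s_wash [ 0.7961 -0.1444]
0.2929097326062636
```

```bash
cat >> h.py <<'E'
from scipy.spatial.transform import Rotation as Ro
np.set_printoptions(precision=3,suppress=True)
O=np.array([.5523,.1134,0.]); A=np.radians(84.0)
CX=np.array([np.cos(A),np.sin(A),0]); CY=np.array([-np.sin(A),np.cos(A),0]); CB=np.c_[CX,CY,[0,0,1]]
def W(x,y,z): return O+CB@np.array([x,y,z])      # cabinet -> world
def C(p): return CB.T@(np.array(p)-O)
def ori(head,tilt):  # push direction heading deg, tilt deg; tool z = away from push direction when tilt=0
    h=np.radians(head);t=np.radians(tilt); f=np.array([np.cos(h),np.sin(h),0]); z=np.array([0,0,1.])
    x=np.sin(t)*f-np.cos(t)*z; zt=-np.cos(t)*f-np.sin(t)*z; return Ro.from_matrix(np.c_[x,np.cross(zt,x),zt])
def plan(tip,head,tilt):   # target of fingertips; turn first, then shift in the turned frame
    s=r.get_state(); R0=Ro.from_quat(s["eef_rot"]); R1=ori(head,tilt); tcp=np.array(tip)-.011*R1.as_matrix()[:,0]
    d=tcp-s["tool_pos"]
    print("t",s["clock"],"tip cab",C(s["tool_pos"]+.011*R0.as_matrix()[:,0]),"F",s["contact_force"])
    print("turn",np.degrees((R0.inv()*R1).as_rotvec()),"shift before turn",100*R0.inv().apply(d),"after",100*R1.inv().apply(d))
E
python3 -c "
from h import *
b=W(-.044,-.025,.17); print(b)
for hd in (84,): plan(b,hd,0)"
```

```text
[0.573 0.067 0.17 ]
t 0.1 tip cab [0.438 0.399 0.214] F [ 0.089  0.437 -0.918]
turn [77.169  0.07   0.075] shift before turn [  4.498 -37.609  52.016] after [ 4.429 42.364 48.229]
```

{"method": "drive_tool", "body": {"deltas": [[[0,0,0],[0,-2.1,2.9],4],[[0,0,0],[0,-2.1,2.9],4],[[0,0,0],[0,-2.1,2.9],4],[[0,0,0],[0,-2.1,2.9],4],[[0,0,0],[0,-2.1,2.9],4],[[0,0,0],[0,-2.1,2.9],4],[[0,0,0],[0,-2.1,2.9],4],[[0,0,0],[0,-2.1,2.9],4],[[0,0,0],[0,-2.1,2.9],4],[[0,0,0],[0,-2.1,2.9],4],[[0,0,0],[0,-2.1,2.9],4],[[0,0,0],[0,-2.1,2.9],4]]}}

```text
clock: 1.1
tool_pos: [0.4504, 0.239, 0.2258]
eef_rot: [0.116, 0.698, -0.116, 0.697]
contact_force: [0.8, 1.0, -0.5]
opening: 0.453
```

{"method": "drive_tool", "body": {"deltas": [[[7,0,0],[0,0,0],4],[[7,0,0],[0,0,0],4],[[7,0,0],[0,0,0],4],[[7,0,0],[0,0,0],4],[[7,0,0],[0,0,0],4],[[7,0,0],[0,0,0],4],[[7,0,0],[0,0,0],4],[[7,0,0],[0,0,0],4],[[7,0,0],[0,0,0],4],[[7,0,0],[0,0,0],4],[[7,0,0],[0,0,0],4],[[0,0,0],[0,0,0],4]]}}

```text
clock: 2.1
tool_pos: [0.4495, 0.2407, 0.2257]
eef_rot: [-0.525, -0.473, 0.526, -0.473]
contact_force: [0.9, -0.6, -0.6]
opening: 0.454
```

```bash
python3 -c "
from h import *
plan(W(-.044,-.025,.17),84,0)"
```

```text
t 2.1 tip cab [0.116 0.116 0.215] F [ 0.928 -0.635 -0.576]
turn [0.006 0.043 0.021] shift before turn [ 4.48  14.056 15.984] after [ 4.473 14.056 15.986]
```

{"method": "drive_tool", "body": {"deltas": [[[0,0,0],[0,1.75,2],4],[[0,0,0],[0,1.75,2],4],[[0,0,0],[0,1.75,2],4],[[0,0,0],[0,1.75,2],4],[[0,0,0],[0,1.75,2],4],[[0,0,0],[0,1.75,2],4],[[0,0,0],[0,1.75,2],4],[[0,0,0],[0,1.75,2],4],[[0,0,0],[1.5,0,0],4],[[0,0,0],[1.5,0,0],4],[[0,0,0],[1.5,0,0],4],[[0,0,0],[0,0,0],4]]}}

```text
clock: 3.1
tool_pos: [0.5706, 0.067, 0.1782]
eef_rot: [-0.522, -0.476, 0.526, -0.473]
contact_force: [0.0, -0.6, 0.2]
opening: 0.454
```

```bash
python3 -c "
from h import *
plan(W(-.044,-.025,.095),84,0)
s=r.snapshot('scene'); s['color']=cv2.convertScaleAbs(s['color'],alpha=1.5); save(s,'s1',(150,0,450,260),2.3)"
```

```text
t 3.1 tip cab [-0.044 -0.023  0.167] F [ 0.001 -0.641  0.196]
turn [0.336 0.063 0.335] shift before turn [ 7.223  0.235 -0.033] after [ 7.224  0.193 -0.027]
```

View pics/s1.png

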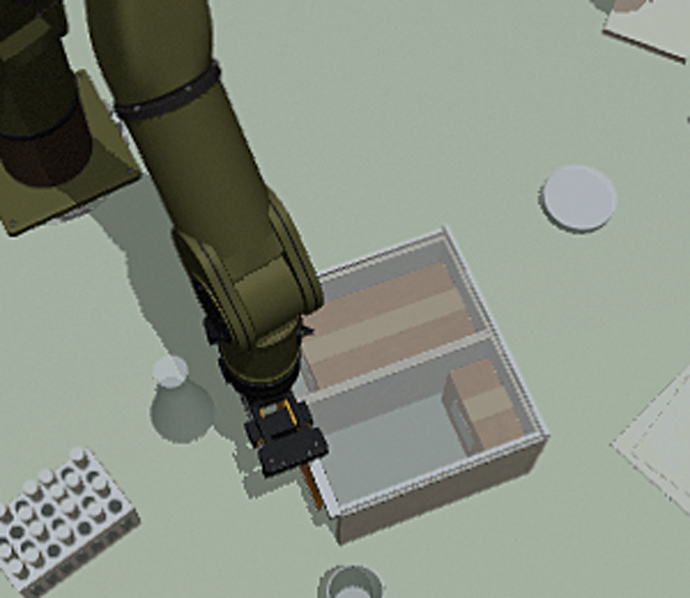

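The gripper, at about (285,430), is over the bar and hides it. The flask, around (180,410), is clear. I'll descend gently.

{"method": "drive_tool", "body": {"deltas": [[[0,0,0],[0.6,0.2,0],4],[[0,0,0],[0.6,0,0],4],[[0,0,0],[0.6,0,0],4],[[0,0,0],[0.6,0,0],4],[[0,0,0],[0.6,0,0],4],[[0,0,0],[0.6,0,0],4],[[0,0,0],[0.6,0,0],4],[[0,0,0],[0.6,0,0],4],[[0,0,0],[0.6,0,0],4],[[0,0,0],[0.6,0,0],4],[[0,0,0],[0.6,0,0],4],[[0,0,0],[0.6,0,0],4]]}}

```text
clock: 4.15
tool_pos: [0.5748, 0.0671, 0.1084]
eef_rot: [-0.525, -0.474, 0.525, -0.474]
contact_force: [0.2, -0.0, 0.3]
opening: 0.448
```

{"method": "drive_tool", "body": {"deltas": [[[0,0,0],[0,-0.9,0],4],[[0,0,0],[0,-0.9,0],4],[[0,0,0],[0,-0.9,0],4],[[0,0,0],[0,-0.9,0],4],[[0,0,0],[0,-0.9,0],4],[[0,0,0],[0,-0.9,0],4],[[0,0,0],[0,-0.9,0],4],[[0,0,0],[0,-0.9,0],4],[[0,0,0],[0,-0.9,0],4],[[0,0,0],[0,-0.9,0],4],[[0,0,0],[0,-0.9,0],4],[[0,0,0],[0,0,0],4]]}}

```text
clock: 5.15
tool_pos: [0.4741, 0.0773, 0.1088]
eef_rot: [-0.524, -0.475, 0.525, -0.473]
contact_force: [0.1, -0.4, 0.4]
opening: 0.454
```

{"method": "drive_tool", "body": {"deltas": [[[0,0,0],[0,-0.3,0],4],[[0,0,0],[0,-0.3,0],4],[[0,0,0],[0,-0.3,0],4],[[0,0,0],[0,0,0],4]]}}

```text
clock: 5.48
tool_pos: [0.4669, 0.0781, 0.109]
eef_rot: [-0.525, -0.474, 0.525, -0.474]
contact_force: [-0.2, -0.2, -0.8]
opening: 0.452
```

```bash
python3 -c "
from h import *
plan(W(-.044,.071,.095),84,0)"
```

```text
t 5.4833 tip cab [-0.044  0.081  0.098] F [-0.225 -0.168 -0.751]
turn [0.169 0.003 0.032] shift before turn [ 0.295  1.027 -0.002] after [ 0.295  1.027 -0.005]
```

{"method": "drive_tool", "body": {"deltas": [[[0,0,0],[0,-0.3,0],4],[[0,0,0],[0,-0.3,0],4],[[0,0,0],[0,-0.3,0],4],[[0,0,0],[0,-0.2,0],4]]}}

```text
clock: 5.82
tool_pos: [0.4559, 0.0792, 0.109]
eef_rot: [-0.525, -0.474, 0.525, -0.474]
contact_force: [1.0, -0.0, 0.2]
opening: 0.459
```

{"method": "drive_tool", "body": {"deltas": [[[0,0,0],[0,-0.2,0],4],[[0,0,0],[0,-0.2,0],4],[[0,0,0],[0,-0.1,0],4],[[0,0,0],[0,0,0],4]]}}

```text
clock: 6.15
tool_pos: [0.4511, 0.0797, 0.109]
eef_rot: [-0.525, -0.474, 0.525, -0.474]
contact_force: [0.8, -0.2, -0.2]
opening: 0.452
```

```bash
python3 -c "
from h import *
s=r.snapshot('scene'); s['color']=cv2.convertScaleAbs(s['color'],alpha=1.5); save(s,'s2',(220,100,360,260),3.7)
m=cv2.inRange(cv2.cvtColor(s['color'],cv2.COLOR_RGB2HSV),(4,150,60),(22,255,255)); m[:,:250]=0; v,u=np.nonzero(m); print(len(u),u.min(),u.max(),v.min(),v.max())
for x,y in zip(u[::12],v[::12]): print((x,y),C(onz(s,x,y,.09)).round(3)[:2],end=' ')
"
```

```text
513 257 559 36 220
(np.int64(489), np.int64(36)) [0.802 0.212] (np.int64(554), np.int64(81)) [ 0.917 -0.006] (np.int64(553), np.int64(83)) [ 0.91  -0.011] (np.int64(557), np.int64(84)) [ 0.921 -0.019] (np.int64(559), np.int64(85)) [ 0.925 -0.024] (np.int64(550), np.int64(87)) [ 0.893 -0.02 ] (np.int64(549), np.int64(88)) [ 0.887 -0.022] (np.int64(548), np.int64(89)) [ 0.882 -0.024] (np.int64(545), np.int64(90)) [ 0.871 -0.024] (np.int64(557), np.int64(90)) [ 0.909 -0.037] (np.int64(554), np.int64(91)) [ 0.897 -0.037] (np.int64(549), np.int64(92)) [ 0.88  -0.034] (np.int64(543), np.int64(93)) [ 0.859 -0.03 ] (np.int64(555), np.int64(93)) [ 0.896 -0.044] (np.int64(548), np.int64(94)) [ 0.872 -0.039] (np.int64(541), np.int64(95)) [ 0.849 -0.034] (np.int64(553), np.int64(95)) [ 0.886 -0.048] (np.int64(545), np.int64(96)) [ 0.859 -0.042] (np.int64(557), np.int64(96)) [ 0.897 -0.055] (np.int64(548), np.int64(97)) [ 0.867 -0.048] (np.int64(539), np.int64(98)) [ 0.837 -0.041] (np.int64(551), np.int64(98)) [ 0.874 -0.055] (np.int64(543), np.int64(99)) [ 0.847 -0.048] (np.int64(555), np.int64(
[... 213 characters left out ...]
int64(542), np.int64(103)) [ 0.836 -0.059] (np.int64(554), np.int64(103)) [ 0.874 -0.073] (np.int64(550), np.int64(104)) [ 0.859 -0.071] (np.int64(547), np.int64(105)) [ 0.848 -0.071] (np.int64(547), np.int64(106)) [ 0.846 -0.074] (np.int64(550), np.int64(107)) [ 0.854 -0.08 ] (np.int64(258), np.int64(145)) [-0.016  0.124] (np.int64(261), np.int64(151)) [-0.015  0.104] (np.int64(272), np.int64(178)) [-0.016  0.016] (np.int64(274), np.int64(184)) [-0.017 -0.003] (np.int64(279), np.int64(194)) [-0.015 -0.036] (np.int64(281), np.int64(202)) [-0.019 -0.059] (np.int64(283), np.int64(207)) [-0.019 -0.075] (np.int64(285), np.int64(212)) [-0.019 -0.09 ] (np.int64(287), np.int64(217)) [-0.019 -0.105]
```

View pics/s2.png

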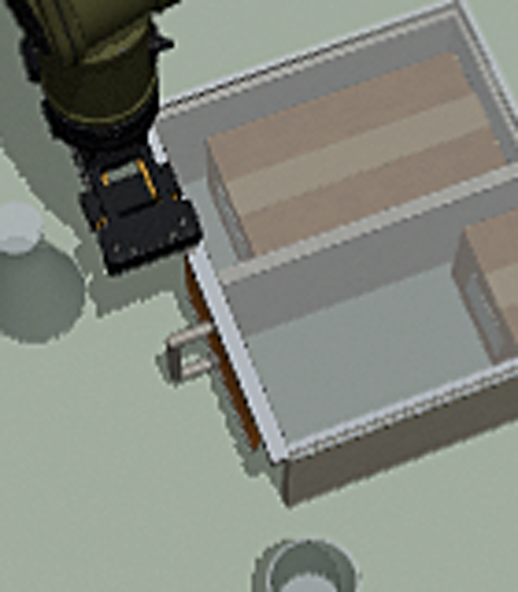

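```bash
python3 -c "
from h import *
s=r.snapshot('scene');t=r.snapshot('top'); print(r.tip_reach, r.get_state()['tool_pos'], r.get_state()['opening'])
pc=lambda p:(np.array(proj(s,p))-[220,100])*3.7
for n,p in dict(barT=W(-.044,-.025,.115),barB=W(-.044,-.025,.035),tip=W(-.044,.097,.098),body=W(-.044,.097,.16),farB=W(-.0065,-.142,.135),O=W(-.014,0,.15),corner=W(-.014,-.148,.15),base=W(0,-.148,0)).items(): print(n,pc(p),proj(s,p))
c=[proj(s,W(-.044,-.025,z)) for z in(.035,.115)]; print(c)
t['color']=cv2.convertScaleAbs(t['color'],alpha=1.5); save(t,'t2',(190,150,350,330),3.3)
"
```

```text
0.011 [0.452 0.08  0.109] 0.4565227102655176
barT [175.873 337.785] [267.533 191.293]
barB [179.44  372.086] [268.497 200.564]
tip [119.016 204.908] [252.166 155.38 ]
body [113.721 171.213] [250.735 146.274]
farB [283.938 454.778] [296.74  222.913]
O [200.504 276.789] [274.19  174.808]
corner [277.651 460.43 ] [295.041 224.441]
base [291.192 506.251] [298.701 236.825]
[array([268.497, 200.564]), array([267.533, 191.293])]
```

View pics/t2.png

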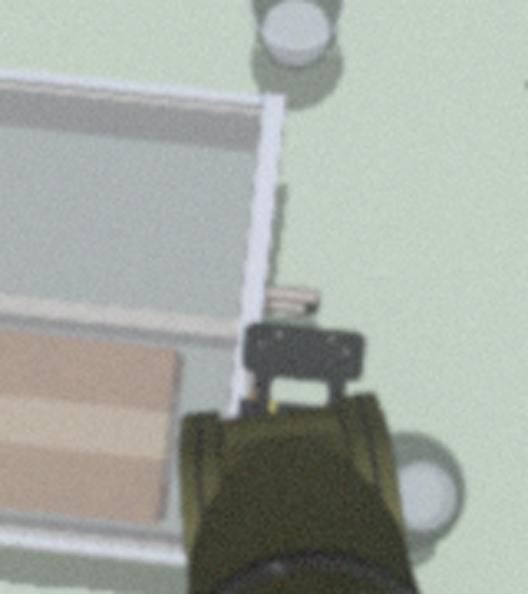

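```bash
python3 -c "
from h import *
s=r.snapshot('scene');t=r.snapshot('top')
pc=lambda p:(np.array(proj(s,p))-[220,100])*3.7
pt=lambda p:(np.array(proj(t,p))-[190,150])*3.3
for z in(.10,.16,.24):
  for x in(-.0375,.0375): print(z,x,'scene',pc(W(-.044+x,.097-.0935,z)),'top',pt(W(-.044+x,.097-.0935,z)))
print(pt(W(-.044,.097,.098)),pt(W(-.044,.097-.0615+.024,.12)))
"
```

```text
0.1 -0.0375 scene [115.733 328.562] top [361.896 347.367]
0.1 0.0375 scene [209.623 293.466] top [245.661 335.549]
0.16 -0.0375 scene [110.315 300.294] top [366.651 341.235]
0.16 0.0375 scene [208.154 263.899] top [243.503 328.722]
0.24 -0.0375 scene [102.354 258.704] top [373.947 331.825]
0.24 0.0375 scene [205.996 220.434] top [240.194 318.248]
[289.087 487.699] [295.266 428.334]
```

The door has not moved: the bar is still at (177,340) in the scene crop. The fingers didn't engage it, so I'll retry closed, from the far side of the bar, with a little tilt so I can reach lower, reading the force along the way.

{"method": "drive_tool", "body": {"deltas": [[[0,0,0],[-2,0,0],0],[[0,0,0],[-2,0,0],0],[[0,0,0],[0,3.4,0],0],[[0,0,0],[0,3.4,0],0],[[0,0,0],[0,3.4,0],0],[[0,0,0],[0,3.4,0],0],[[0,0,0],[0,3.4,0],0],[[0,-5,0],[0,0,0],0],[[0,-5,0],[0,0,0],0],[[0,0,0],[0,0,0],0]]}}

```text
clock: 7.23
tool_pos: [0.6208, 0.0691, 0.1474]
eef_rot: [-0.475, -0.433, 0.566, -0.515]
contact_force: [-0.3, 1.2, -1.3]
opening: 0.008
```

```bash
python3 -c "
from h import *
plan(W(-.044,-.07,.082),84,10)"
```

```text
t 7.2333 tip cab [-0.039 -0.073  0.137] F [-0.308  1.23  -1.26 ]
turn [ 0.65  19.916  0.065] shift before turn [ 5.533 -0.279 -0.056] after [ 5.22  -0.275  1.835]
```

{"method": "drive_tool", "body": {"deltas": [[[0,6.7,0],[0,0,0],0],[[0,6.7,0],[0,0,0],0],[[0,6.5,0],[0,0,0],0],[[0,0,0],[0.65,0,0.25],0],[[0,0,0],[0.65,0,0.25],0],[[0,0,0],[0.65,0,0.25],0],[[0,0,0],[0.65,0,0.25],0],[[0,0,0],[0.65,0,0.25],0],[[0,0,0],[0.65,0,0.25],0],[[0,0,0],[0.65,0,0.2],0],[[0,0,0],[0.65,0,0.1],0]]}}

```text
clock: 8.15
tool_pos: [0.6195, 0.0543, 0.0938]
eef_rot: [0.568, 0.513, -0.477, 0.432]
contact_force: [-0.2, -0.3, 0.6]
opening: -0.001
```

```bash
python3 -c "
from h import *
plan(W(-.044,-.045,.082),84,10)"
```

```text
t 8.15 tip cab [-0.05  -0.073  0.083] F [-0.224 -0.338  0.59 ]
turn [0.229 0.125 0.054] shift before turn [ 0.199 -2.8   -0.575] after [ 0.197 -2.802 -0.563]
```

{"method": "drive_tool", "body": {"deltas": [[[0,0,0],[0,-0.5,-0.5],0],[[0,0,0],[0,-0.7,0],0],[[0,0,0],[0,-0.7,0],0],[[0,0,0],[0,-0.7,0],0],[[0,0,0],[0,-0.7,0],0],[[0,0,0],[0,-0.7,0],0]]}}

```text
clock: 8.65
tool_pos: [0.5807, 0.0627, 0.0961]
eef_rot: [0.569, 0.512, -0.477, 0.432]
contact_force: [2.1, -0.5, -0.1]
opening: 0.013
```

{"method": "drive_tool", "body": {"deltas": [[[0,0,0],[0,-0.7,0],0],[[0,0,0],[0,-0.7,0],0]]}}

```text
clock: 8.82
tool_pos: [0.5665, 0.0643, 0.096]
eef_rot: [0.569, 0.513, -0.477, 0.432]
contact_force: [1.9, 0.8, 0.7]
opening: 0.005
```

{"method": "drive_tool", "body": {"deltas": [[[0,0,0],[0,-0.7,0],0],[[0,0,0],[0,-0.7,0],0],[[0,0,0],[0,-0.7,0],0],[[0,0,0],[0,-0.7,0],0],[[0,0,0],[0,-0.7,0],0],[[0,0,0],[0,-0.7,0],0],[[0,0,0],[0,-0.7,0],0],[[0,0,0],[0,-0.7,0],0]]}}

```text
clock: 9.48
tool_pos: [0.51, 0.0699, 0.0955]
eef_rot: [0.568, 0.513, -0.478, 0.431]
contact_force: [2.5, 1.8, 1.0]
opening: 0.004
```

{"method": "drive_tool", "body": {"deltas": [[[0,0,0],[0,-0.3,0],0],[[0,0,0],[0,-0.3,0],0],[[0,0,0],[0,-0.3,0],0]]}}

```text
clock: 9.73
tool_pos: [0.5016, 0.0706, 0.0955]
eef_rot: [0.568, 0.513, -0.478, 0.431]
contact_force: [1.7, 1.6, 0.4]
opening: 0.003
```

```bash
python3 -c "
from h import *
plan(W(-.044,.0485,.082),84,10)"
```

```text
t 9.7333 tip cab [-0.046  0.046  0.085] F [1.739 1.59  0.399]
turn [0.154 0.102 0.017] shift before turn [ 0.294 -0.257 -0.15 ] after [ 0.295 -0.258 -0.149]
```

{"method": "drive_tool", "body": {"deltas": [[[0,0,0],[0,-0.2,0],0],[[0,0,0],[0,-0.2,0],0]]}}

```text
clock: 9.9
tool_pos: [0.4978, 0.071, 0.0955]
eef_rot: [0.568, 0.513, -0.478, 0.431]
contact_force: [1.3, 1.2, 0.9]
opening: 0.005
```

{"method": "drive_tool", "body": {"deltas": [[[0,0,0],[0,-0.2,0],0],[[0,0,0],[0,0,0],0]]}}

```text
clock: 10.07
tool_pos: [0.4952, 0.0712, 0.0955]
eef_rot: [0.568, 0.513, -0.478, 0.431]
contact_force: [1.7, 1.0, -1.3]
opening: 0.008
```

{"method": "drive_tool", "body": {"deltas": [[[0,0,0],[0,-0.3,0],0],[[0,0,0],[0,-0.3,0],0]]}}

```text
clock: 10.23
tool_pos: [0.4936, 0.0714, 0.0958]
eef_rot: [0.57, 0.511, -0.476, 0.433]
contact_force: [10.2, -0.5, -6.7]
opening: 0.002
```

```bash
python3 -c "
from h import *
plan(W(-.044,.0485,.082),84,10)
s=r.snapshot('scene'); s['color']=cv2.convertScaleAbs(s['color'],alpha=1.5)
hsv=cv2.cvtColor(s['color'],cv2.COLOR_RGB2HSV); m=cv2.inRange(hsv,(4,120,50),(24,255,255)); m[:,:240]=0;m[:,310:]=0; v,u=np.nonzero(m); print(len(u))
# right-hand boundary of amber along rail line
for y in range(v.min(),v.max()+1,4):
  q=u[v==y]
  if len(q): print(y,q.min(),q.max(),end='; ')
for yy in (0,.02,-.096):print(proj(s,W(-.009,yy,.005)),proj(s,W(-.009,yy,.134)))
"
```

```text
t 10.2333 tip cab [-0.046  0.054  0.085] F [10.246 -0.462 -6.699]
turn [ 0.118  0.094 -0.429] shift before turn [ 0.331  0.549 -0.149] after [ 0.327  0.551 -0.15 ]
151
142 258 258; 146 259 260; 150 260 261; 154 261 263; 162 255 266; 166 245 268; 170 246 270; 174 248 271; 178 271 273; 182 274 275; 186 274 276; 190 276 277; [276.867 192.08 ] [276.046 176.31 ]
[274.389 186.138] [273.354 169.918]
[289.04  221.265] [289.301 207.801]
```

{"method": "drive_tool", "body": {"deltas": [[[0,0,0],[0,1,0.3],0],[[0,0,0],[-2,0,0.5],0],[[0,0,0],[-3,0,0],0],[[0,0,0],[-3,0,0],0],[[0,0,0],[-3,0,0],7],[[0,0,0],[-3,0,0],7],[[0,-5,0],[-3,0,0],7],[[0,-5,0],[0,0,0],7],[[0,0,0],[0,0,0],7]]}}

```text
clock: 11.03
tool_pos: [0.4964, 0.0387, 0.263]
eef_rot: [0.523, 0.475, -0.523, 0.477]
contact_force: [-0.5, 2.1, -1.6]
opening: 0.357
```

```bash
python3 -c "
from h import *
f=np.array([np.cos(np.radians(9)),np.sin(np.radians(9)),0])
p=np.array([.4746,-.2093,.04])-.05*f; print(p)
plan([p[0],p[1],.2],9,0); plan(p,9,35)"
```

```text
[ 0.425 -0.217  0.04 ]
t 11.0333 tip cab [-0.08   0.048  0.252] F [-0.482  2.055 -1.646]
turn [75.642 -0.042 -0.168] shift before turn [ 5.218 -4.711 26.134] after [ 5.2   24.159 11.033]
t 11.0333 tip cab [-0.08   0.048  0.252] F [-0.482  2.055 -1.646]
turn [73.181 29.662 22.896] shift before turn [21.415 -5.364 26.272] after [10.839 24.159 21.829]
```

{"method": "drive_tool", "body": {"deltas": [[[0,0,0],[0,-0.6,3.3],7],[[0,0,0],[0,-0.6,3.3],7],[[0,0,0],[0,-0.6,3.3],7],[[0,0,0],[0,-0.6,3.3],7],[[0,0,0],[0,-0.6,3.3],7],[[0,0,0],[0,-0.6,3.3],7],[[0,0,0],[0,-0.6,3.3],7],[[0,0,0],[0,-0.6,3.3],7],[[0,0,0],[0,0,0],7]]}}

```text
clock: 11.78
tool_pos: [0.4163, -0.231, 0.2608]
eef_rot: [-0.526, -0.471, 0.529, -0.47]
contact_force: [0.3, -0.7, -0.3]
opening: 0.793
```

{"method": "drive_tool", "body": {"deltas": [[[6.9,0,0],[0,0,0],7],[[6.9,0,0],[0,0,0],7],[[6.9,0,0],[0,0,0],7],[[6.9,0,0],[0,0,0],7],[[6.9,0,0],[0,0,0],7],[[6.9,0,0],[0,0,0],7],[[6.9,0,0],[0,0,0],7],[[6.9,0,0],[0,0,0],7],[[6.9,0,0],[0,0,0],7],[[6.9,0,0],[0,0,0],7],[[6.6,0,0],[0,0,0],7],[[0,0,0],[0,0,0],7]]}}

```text
clock: 12.78
tool_pos: [0.4197, -0.2233, 0.2607]
eef_rot: [-0.704, -0.052, 0.706, -0.051]
contact_force: [0.3, 0.4, -0.1]
opening: 0.794
```

{"method": "drive_tool", "body": {"deltas": [[[0,7,0],[0,0,0],7],[[0,7,0],[0,0,0],7],[[0,7,0],[0,0,0],7],[[0,7,0],[0,0,0],7],[[0,7,0],[0,0,0],7],[[0,0,0],[0,0,0],7]]}}

```text
clock: 13.28
tool_pos: [0.4224, -0.2208, 0.2545]
eef_rot: [0.841, 0.071, -0.535, 0.033]
contact_force: [-0.5, -0.3, -0.0]
opening: 0.796
```

```bash
python3 -c "
from h import *
plan([.425,-.217,.04],9,35)"
```

```text
t 13.2833 tip cab [-0.345  0.09   0.245] F [-0.486 -0.301 -0.003]
turn [-0.631  9.833  0.933] shift before turn [18.467  0.064  9.021] after [16.653 -0.339 12.04 ]
```

```bash
python3 -c "
from h import *
print(r.get_state()['q']); plan([.425,-.217,.045],9,25)"
```

```text
[ 0.781  0.397 -0.252  2.266 -0.893  0.26  -0.013]
t 13.2833 tip cab [-0.345  0.09   0.245] F [-0.486 -0.301 -0.003]
turn [-0.547 -0.166  0.983] shift before turn [17.998  0.052  8.617] after [18.02  -0.339  8.563]
```

{"method": "drive_tool", "body": {"deltas": [[[0,0,0.5],[2,0,0.95],7],[[0,0,0.5],[2,0,0.95],7],[[0,0,0],[2,0,0.95],7],[[0,0,0],[2,0,0.95],7],[[0,0,0],[2,0,0.95],7],[[0,0,0],[2,0,0.95],7],[[0,0,0],[2,0,0.95],7],[[0,0,0],[2,0,0.95],7],[[0,0,0],[1.8,0,0.9],7],[[0,0,0],[0,0,0],7]]}}

```text
clock: 14.12
tool_pos: [0.4401, -0.2564, 0.1159]
eef_rot: [0.818, 0.095, -0.567, 0.023]
contact_force: [-0.5, -0.5, -0.6]
opening: 0.796
```

```bash
python3 -c "
from h import *
print(r.get_state()['q']); plan([.467,-.2105,.045],9,25)
plan(W(-.329,-.011,.045),-6,25)
s=r.snapshot('scene'); s['color']=cv2.convertScaleAbs(s['color'],alpha=1.5); save(s,'s3',(100,30,420,320),2.05)"
```

```text
[ 0.893  0.742 -0.404  2.206 -0.998  0.044  0.21 ]
t 14.1167 tip cab [-0.378  0.069  0.106] F [-0.507 -0.489 -0.616]
turn [-0.171  4.198  4.313] shift before turn [ 7.015 -3.593 -0.554] after [ 6.747 -4.11  -0.061]
t 14.1167 tip cab [-0.378  0.069  0.106] F [-0.507 -0.489 -0.616]
turn [13.653  4.698 10.13 ] shift before turn [ 9.062 -2.15  -6.215] after [ 8.868 -5.047 -4.61 ]
```

View pics/s3.png

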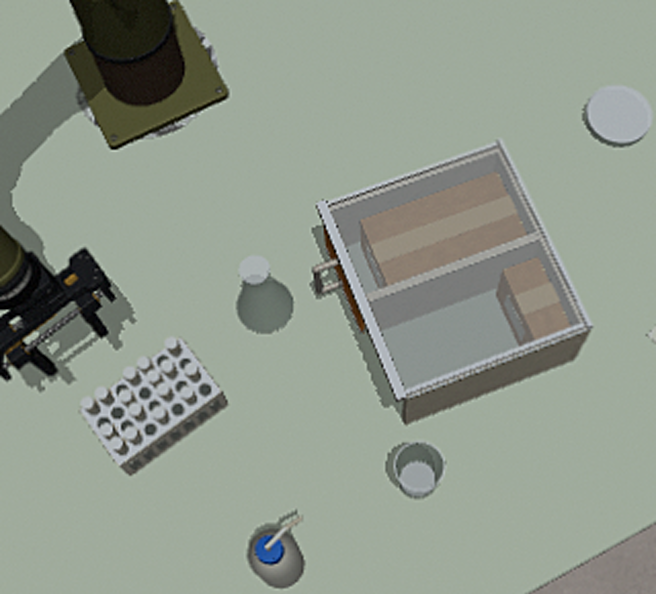

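```bash
python3 -c "
from h import *
plan([.43,-.2165,.054],9,0)"
```

```text
t 14.1667 tip cab [-0.377  0.069  0.107] F [-0.61  -0.083 -0.228]
turn [  0.793 -20.867   4.293] shift before turn [ 5.016 -3.635  2.225] after [ 5.209 -4.005  0.395]
```

{"method": "drive_tool", "body": {"deltas": [[[0.2,-5.2,1.1],[0,0,0],7],[[0.2,-5.2,1.1],[0,0,0],7],[[0.2,-5.2,1.1],[0,0,0],7],[[0.2,-5.2,1.1],[0,0,0],7],[[0,0,0],[0,-2,0],7],[[0,0,0],[0,-2,0],7],[[0,0,0],[0,0,0],7]]}}

```text
clock: 14.75
tool_pos: [0.4324, -0.2083, 0.114]
eef_rot: [0.736, 0.074, -0.672, 0.046]
contact_force: [-0.4, 0.6, 0.8]
opening: 0.792
```

```bash
python3 -c "
from h import *
print(r.get_state()['q']);plan([.43,-.2165,.054],9,0)"
```

```text
[ 0.244  0.714  0.267  2.165 -0.868  0.335 -0.126]
t 14.75 tip cab [-0.332  0.085  0.103] F [-0.412  0.639  0.807]
turn [ 0.721 -5.348  1.854] shift before turn [4.818 0.926 0.826] after [4.901 0.776 0.362]
```

{"method": "drive_tool", "body": {"deltas": [[[0.7,-5.3,1.9],[0,0,0],7],[[0,0,0],[1,0.2,0.1],7],[[0,0,0],[1,0.2,0.1],7],[[0,0,0],[1,0.2,0.1],7],[[0,0,0],[1,0.2,0.1],7],[[0,0,0],[0.9,0,0],7],[[0,0,0],[0,0,0],7]]}}

```text
clock: 15.33
tool_pos: [0.4299, -0.2226, 0.0637]
eef_rot: [0.708, 0.053, -0.703, 0.053]
contact_force: [0.2, 0.3, 0.1]
opening: 0.792
```

```bash
python3 -c "
from h import *
print(r.get_state()['q']);plan([.465,-.211,.054],9,0);plan(W(-.329,-.012,.054),-6,0)"
```

```text
[ 0.204  0.833  0.301  2.13  -0.866  0.296 -0.168]
t 15.3333 tip cab [-0.347  0.087  0.053] F [0.206 0.333 0.072]
turn [-0.406 -0.415 -0.055] shift before turn [-0.109 -0.619 -3.642] after [-0.135 -0.594 -3.645]
t 15.3333 tip cab [-0.347  0.087  0.053] F [0.206 0.333 0.072]
turn [14.594 -0.42  -0.   ] shift before turn [-0.062  0.75  -9.992] after [-0.135 -1.792 -9.858]
```

{"method": "drive_tool", "body": {"deltas": [[[0,0,0],[0,-0.2,-1.2],7],[[0,0,0],[0,-0.2,-1.2],7],[[0,0,0],[0,-0.2,-1.2],7],[[1.5,0,0],[0,-0.1,-0.6],7],[[1.5,0,0],[0,-0.1,-0.6],7],[[1.5,0,0],[0,-0.1,-0.6],7],[[1.5,0,0],[0,-0.1,-0.6],7],[[1.5,0,0],[0,-0.1,-0.6],7]]}}

```text
clock: 16.0
tool_pos: [0.4931, -0.2052, 0.0658]
eef_rot: [0.71, 0.004, -0.705, 0.006]
contact_force: [-3.2, -2.4, 1.1]
opening: 0.792
```

```bash
python3 -c "
from h import *
plan(W(-.329,-.012,.054),-6,0)"
```

```text
t 16.0 tip cab [-0.323  0.026  0.055] F [-3.159 -2.359  1.088]
turn [ 6.865 -0.411 -0.151] shift before turn [ 0.108  1.039 -3.661] after [ 0.08   0.594 -3.759]
```

{"method": "drive_tool", "body": {"deltas": [[[1.4,0,0],[0,0,-0.6],7],[[1.4,0,0],[0,0,-0.6],7],[[1.4,0,0],[0,0,-0.6],7],[[1.4,0,0],[0,0,-0.6],7],[[1.3,0,0],[0,0,-0.6],7],[[0,0,0],[0,0,-0.6],7],[[0,0,0],[0,0,0],7]]}}

```text
clock: 16.58
tool_pos: [0.5293, -0.2044, 0.0656]
eef_rot: [0.708, -0.035, -0.704, -0.036]
contact_force: [-4.5, 1.3, 0.9]
opening: 0.794
```

```bash
python3 -c "
from h import *
plan(W(-.329,-.012,.054),-6,0)"
```

```text
t 16.5833 tip cab [-0.318 -0.01   0.055] F [-4.478  1.264  0.92 ]
turn [ 0.244 -0.337  0.079] shift before turn [ 0.055  1.057 -0.16 ] after [ 0.056  1.056 -0.165]
```

{"method": "drive_tool", "body": {"deltas": [[[0,0,0],[0,0,-0.2],7],[[0,0,0],[0,0,0],7],[[0,0,0],[0,0,2],7],[[0,0,0],[0,0,3],7],[[0,0,0],[-3,0,3],7],[[0,0,0],[-4,0,2],7],[[0,0,0],[-4,0,0],7],[[0,0,0],[-4,0,0],6],[[0,0,0],[0,0,0],6]]}}

```text
clock: 17.33
tool_pos: [0.4364, -0.1985, 0.2174]
eef_rot: [0.713, -0.038, -0.699, -0.035]
contact_force: [-0.0, -0.9, 0.4]
opening: 0.686
```

```bash
python3 -c "
from h import *
import pickle
t=r.snapshot('top'); pickle.dump(t,open('top3.pkl','wb')); t['color']=cv2.convertScaleAbs(t['color'],alpha=1.5); save(t,'t3',(250,110,460,330),2.7)
print(r.get_state()['q'])
f=W(-.329-.085,-.071,0); print(f); plan(W(-.329-.085-.06,-.071,.2),84,0)"
```

```text
[-0.119  0.625  0.743  2.052 -0.67   0.699 -0.614]
[ 0.58  -0.306  0.   ]
t 17.3833 tip cab [-0.321  0.083  0.204] F [ 0.6   -0.064 -0.194]
turn [-89.837  -0.676  -0.905] shift before turn [  0.678  15.344 -15.381] after [ 0.368 15.434 15.302]
```

View pics/t3.png

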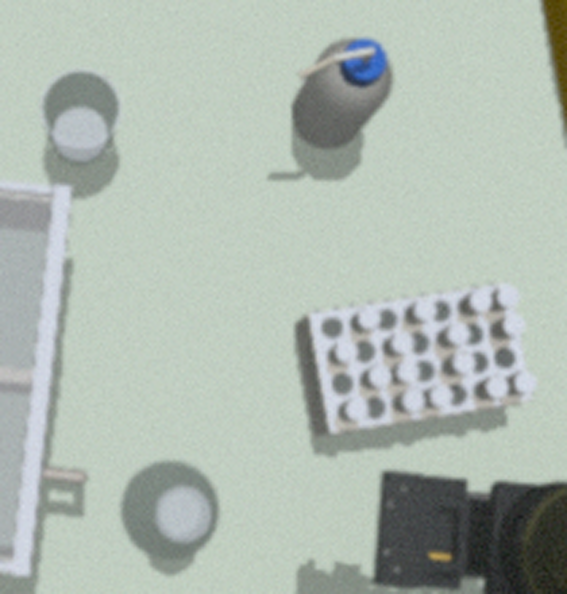

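```bash
python3 -c "
from m import *
import pickle
import m; m.T=pickle.load(open('top3.pkl','rb'))
a,b,c3=[m.t(*p,.072) for p in((311,315),(330,434),(503,284))]
for p in(a,b,c3): print(p,C(p))
u=(a-b)[:2]; print(np.linalg.norm(u),np.linalg.norm((a-c3)[:2]), np.degrees(np.arctan2(u[1],u[0]))+90, np.degrees(np.arctan2(*(a-c3)[:2][::-1])))
# tight: tubes/rack mask hull (bright)
"
```

```text
[ 0.605 -0.112  0.072] [-0.219 -0.076  0.072]
[ 0.508 -0.125  0.072] [-0.242  0.019  0.072]
[ 0.63  -0.271  0.072] [-0.374 -0.117  0.072]
0.0971943547065131 0.16066449818673836 97.56746898897977 98.91888033888816
```

{"method": "drive_tool", "body": {"deltas": [[[0,0,0],[2.3,0,0.3],7],[[0,0,0],[2.3,0,0.3],7],[[0,0,0],[2.3,0,0],7],[[0,0,0],[2.3,0,0],7],[[0,0,0],[2.3,0,0],7],[[0,0,0],[2.3,0,0],7],[[0,0,0],[2.3,0,0],7],[[0,0,0],[1.8,0,0],7],[[0,0,0],[0,0,0],7]]}}

```text
clock: 18.13
tool_pos: [0.4277, -0.1941, 0.029]
eef_rot: [0.708, -0.035, -0.704, -0.037]
contact_force: [0.0, -0.9, -0.2]
opening: 0.794
```

{"method": "drive_tool", "body": {"deltas": [[[0,0,0],[0.5,0,0],7],[[0,0,0],[0.5,0,0],7],[[0,0,0],[0,0,0],7]]}}

```text
clock: 18.38
tool_pos: [0.4293, -0.1951, 0.0217]
eef_rot: [0.709, -0.036, -0.703, -0.036]
contact_force: [-1.0, 0.2, -0.4]
opening: 0.794
```

{"method": "drive_tool", "body": {"deltas": [[[0,0,0],[0.4,0,0],7],[[0,0,0],[0.4,0,0],7],[[0,0,0],[0,0,0],7]]}}

```text
clock: 18.63
tool_pos: [0.4293, -0.1949, 0.0135]
eef_rot: [0.709, -0.036, -0.703, -0.036]
contact_force: [-0.4, -0.3, 0.4]
opening: 0.793
```

{"method": "drive_tool", "body": {"deltas": [[[0,0,0],[0.3,0,0],7],[[0,0,0],[0,0,0],7]]}}

```text
clock: 18.8
tool_pos: [0.4292, -0.1949, 0.0105]
eef_rot: [0.709, -0.036, -0.703, -0.036]
contact_force: [-0.3, 0.2, -0.8]
opening: 0.797
```

{"method": "drive_tool", "body": {"deltas": [[[0,0,0],[0.3,0,0],7],[[0,0,0],[0,0,0],7]]}}

```text
clock: 18.97
tool_pos: [0.4292, -0.1949, 0.0074]
eef_rot: [0.709, -0.036, -0.703, -0.036]
contact_force: [0.5, -0.4, 0.3]
opening: 0.795
```

{"method": "drive_tool", "body": {"deltas": [[[0,0,0],[0.3,0,0],7],[[0,0,0],[0,0,0],7]]}}

```text
clock: 19.13
tool_pos: [0.4292, -0.1949, 0.0043]
eef_rot: [0.709, -0.036, -0.703, -0.036]
contact_force: [0.1, -0.0, 0.2]
opening: 0.796
```

{"method": "drive_tool", "body": {"deltas": [[[0,0,0],[0.4,0,0],7],[[0,0,0],[0,0,0],7]]}}

```text
clock: 19.3
tool_pos: [0.4292, -0.1949, 0.0002]
eef_rot: [0.709, -0.036, -0.703, -0.036]
contact_force: [0.8, -0.1, -0.1]
opening: 0.794
```

{"method": "drive_tool", "body": {"deltas": [[[0,0,0],[0.4,0,0],7],[[0,0,0],[0,0,0],7]]}}

```text
clock: 19.47
tool_pos: [0.4292, -0.1949, -0.0039]
eef_rot: [0.709, -0.036, -0.703, -0.036]
contact_force: [-0.1, -1.2, -0.7]
opening: 0.793
```

{"method": "drive_tool", "body": {"deltas": [[[0,0,0],[0.4,0,0],7],[[0,0,0],[0,0,0],7]]}}

```text
clock: 19.63
tool_pos: [0.4301, -0.1953, -0.0071]
eef_rot: [0.709, -0.036, -0.704, -0.036]
contact_force: [-0.5, 0.3, 0.4]
opening: 0.797
```

{"method": "drive_tool", "body": {"deltas": [[[0,0,0],[0.3,0,0],7],[[0,0,0],[0,0,0],7]]}}

```text
clock: 19.8
tool_pos: [0.4309, -0.1957, -0.0094]
eef_rot: [0.708, -0.036, -0.704, -0.037]
contact_force: [-0.0, 0.5, -0.5]
opening: 0.792
```

{"method": "drive_tool", "body": {"deltas": [[[0,0,0],[0.3,0,0],7],[[0,0,0],[0,0,0],7]]}}

```text
clock: 19.97
tool_pos: [0.4317, -0.196, -0.0118]
eef_rot: [0.708, -0.036, -0.705, -0.037]
contact_force: [0.1, 0.4, 0.3]
opening: 0.792
```

{"method": "drive_tool", "body": {"deltas": [[[0,0,0],[0.4,0,0.1],7],[[0,0,0],[0,0,0],7]]}}

```text
clock: 20.13
tool_pos: [0.4317, -0.196, -0.0123]
eef_rot: [0.708, -0.035, -0.705, -0.037]
contact_force: [-2.0, 4.3, 28.5]
opening: 0.794
```

{"method": "drive_tool", "body": {"deltas": [[[0,0,0],[0.4,0,0.1],7],[[0,0,0],[0,0,0],7]]}}

```text
clock: 20.3
tool_pos: [0.4317, -0.196, -0.0125]
eef_rot: [0.708, -0.035, -0.705, -0.038]
contact_force: [-5.7, 8.0, 63.7]
opening: 0.796
```

```bash
python3 -c "
from h import *
s=r.get_state(); print(s['q'],s['contact_force'],s['tool_pos'])
s=r.snapshot('scene'); s['color']=cv2.convertScaleAbs(s['color'],alpha=1.6); save(s,'s4',(110,90,280,250),3.6)
p=lambda q:(proj(s,q)-[110,90])*3.6
x=np.array(r.get_state()['tool_pos']); R=Ro.from_quat(r.get_state()['eef_rot']).as_matrix()
for k in(-1,1):
  for dz in(.009,-.009): print(p(x+.011*R[:,0]+k*.035*R[:,1]+dz*R[:,2]), p(x+.011*R[:,0]+k*.035*R[:,1]+dz*R[:,2]+[0,0,.025]))
"
```

```text
[ 0.308  0.96   0.041  2.154 -1.     0.046 -0.343] [-5.667  8.012 63.748] [ 0.432 -0.196 -0.012]
[250.86  393.354] [244.892 383.712]
[257.527 412.386] [251.635 403.005]
[171.867 423.244] [164.661 414.044]
[178.258 442.432] [171.117 433.499]
```

View pics/s4.png

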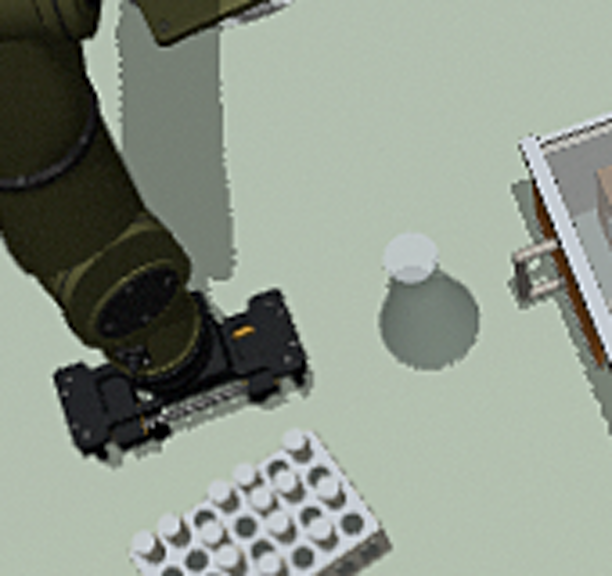

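Contact with the bench came only at a measured TCP z of −12 mm. True fingertip height is therefore about 23 mm above what the reading suggests, which explains why the fingers missed the bar and pushed the tubes above the block. I'll add that offset to my helper and redo the straightening push lower down.

{"method": "drive_tool", "body": {"deltas": [[[0,0,0],[-1.5,0,0],7],[[0,0,0],[-2,0,0],7],[[0,0,0],[-1.5,0,0],7],[[0,0,0],[0,0,0],7]]}}

```text
clock: 20.68
tool_pos: [0.433, -0.1974, 0.0345]
eef_rot: [0.707, -0.035, -0.705, -0.036]
contact_force: [-0.1, -0.0, -0.5]
opening: 0.794
```

```bash
sed -i 's/tcp=np.array(tip)-.011\*R1.as_matrix()\[:,0\]/tcp=np.array(tip)-.011*R1.as_matrix()[:,0]-[0,0,.0235]/; s/C(s\["tool_pos"\]+.011/C(s["tool_pos"]+[0,0,.0235]+.011/' h.py; python3 -c "
from h import *
print(r.get_state()['q']); plan([.485,-.212,.05],8,0)"
```

```text
[ 0.201  0.879  0.218  2.154 -0.967  0.206 -0.375]
t 20.6833 tip cab [-0.322  0.086  0.047] F [-0.053 -0.025 -0.535]
turn [-13.824  -0.165   0.068] shift before turn [-0.289  0.924 -5.317] after [-0.302  2.168 -4.941]
```

{"method": "drive_tool", "body": {"deltas": [[[-7,0,0],[-0.3,0,0],8.5],[[-6.8,0,0],[0,0,0],8.5],[[0,0,0],[0,0.7,-1.6],8.5],[[0,0,0],[0,0.7,-1.6],8.5],[[0,0,0],[0,0.7,-1.6],8.5],[[0,0,0],[0,0,0],8.5]]}}

```text
clock: 21.18
tool_pos: [0.4863, -0.2118, 0.0346]
eef_rot: [0.707, 0.05, -0.704, 0.05]
contact_force: [0.2, 0.1, 0.2]
opening: 0.966
```

```bash
python3 -c "
from h import *
print(r.get_state()['q']); plan([.5105,-.208,.05],8,0); plan(W(-.322,-.012,.05),-6,0)"
```

```text
[ 0.138  0.916  0.32   1.998 -0.812  0.355 -0.313]
t 21.1833 tip cab [-0.33   0.032  0.047] F [0.182 0.121 0.203]
turn [ 0.085 -0.22   0.037] shift before turn [-0.284 -0.039 -2.455] after [-0.294 -0.042 -2.453]
t 21.1833 tip cab [-0.33   0.032  0.047] F [0.182 0.121 0.203]
turn [14.085 -0.215  0.064] shift before turn [-0.277  0.253 -4.441] after [-0.294 -0.835 -4.368]
```

Push to contact, then turn with the push.

{"method": "drive_tool", "body": {"deltas": [[[0,0,0],[-0.1,0,-0.8],8.5],[[0,0,0],[-0.1,0,-0.8],8.5],[[0,0,0],[0,0,-0.7],8.5],[[2,0,0],[0,0,-0.3],8.5],[[2,0,0],[0,0,-0.3],8.5],[[2,0,0],[0,0,-0.3],8.5],[[2,0,0],[0,0,-0.3],8.5],[[2,0,0],[0,0,-0.3],8.5],[[2,0,0],[0,0,-0.3],8.5],[[2,0,0],[0,0,-0.3],8.5],[[0,0,0],[0,0,0],8.5]]}}

```text
clock: 22.1
tool_pos: [0.5241, -0.2045, 0.0365]
eef_rot: [-0.704, 0.034, 0.708, 0.04]
contact_force: [-3.2, 2.3, 0.9]
opening: 0.967
```

```bash
python3 -c "
from h import *
plan(W(-.322,-.012,.05),-6,0)"
```

```text
t 22.1 tip cab [-0.319 -0.005  0.049] F [-3.21   2.285  0.887]
turn [0.003 0.325 0.418] shift before turn [-0.102  0.292 -0.681] after [-0.096  0.293 -0.682]
```

{"method": "drive_tool", "body": {"deltas": [[[0,0,0],[0,0,-0.3],8.5],[[0,0,0],[0,0,-0.3],8.5],[[0,0,0],[0,0,0],8.5],[[0,0,0],[0,0,2],8.5],[[0,0,0],[0,0,3],6],[[0,0,0],[-3,0,3],6],[[0,0,0],[-4,0,1],6],[[0,0,0],[-4,0,0],6],[[0,0,0],[-4,0,0],6],[[0,0,0],[0,0,0],6]]}}

```text
clock: 22.93
tool_pos: [0.4469, -0.2031, 0.1932]
eef_rot: [0.711, -0.039, -0.702, -0.037]
contact_force: [0.6, -0.9, 0.2]
opening: 0.681
```

```bash
cat > rk.py <<'E'
from h import *
import pickle,sys
def rack(s,z=.072):
    g=cv2.cvtColor(s["color"],cv2.COLOR_RGB2HSV); m=((g[:,:,1]<22)&(g[:,:,2]>125)).astype(np.uint8)
    m[:,:345]=0; m[:210]=0; m[:, 455:]=0; m[300:]=0
    m=cv2.morphologyEx(m,cv2.MORPH_OPEN,np.ones((2,2),np.uint8)); n,l,st,_=cv2.connectedComponentsWithStats(m); k=1+st[1:,4].argmax(); m=(l==k)
    v,u=np.nonzero(m); print("box",u.min(),u.max(),v.min(),v.max(),len(u))
    L=[(u[v==y].min()-.5,y) for y in range(v.min()+6,v.max()-6)]
    P=np.array([onz(s,*p,z)[:2] for p in L]); vx,vy,x0,y0=cv2.fitLine(P.astype(np.float32),cv2.DIST_HUBER,0,.001,.001).ravel()
    h=np.degrees(np.arctan2(vy,vx)); h=(h+90)%180
    print("front edge heading",h,"mid",x0,y0,"ends",C([*P[0],0])[:2],C([*P[-1],0])[:2]); return h
if __name__=="__main__":
    for f in("top.pkl","top3.pkl"): rack(pickle.load(open(f,"rb")))
    t=r.snapshot("top"); pickle.dump(t,open("top4.pkl","wb")); rack(t)
E
python3 rk.py; python3 -c "
from h import *
plan(W(-.48,-.071,.2),84,0)"
```

```text
box 346 455 211 300 5804
front edge heading 88.78863 mid 0.54547 -0.068498276 ends [-0.175 -0.092] [-0.189  0.073]
box 346 455 211 300 5551
front edge heading 88.79328 mid 0.5252108 -0.06807012 ends [-0.175 -0.092] [-0.189  0.073]
box 346 455 211 300 4304
front edge heading 88.78863 mid 0.54547 -0.068498276 ends [-0.175 -0.092] [-0.189  0.073]
t 22.9833 tip cab [-0.324  0.072  0.203] F [ 0.831  0.548 -0.294]
turn [-90.095  -0.374  -0.49 ] shift before turn [  0.458  15.537 -14.375] after [ 0.3   14.352 15.561]
```

```bash
python3 - <<'E'
from h import *
import pickle
s=pickle.load(open("top3.pkl","rb"))["color"]; s4=pickle.load(open("top4.pkl","rb"))["color"]
g=cv2.GaussianBlur(s,(3,3),0)
for u,v in((372,258),(385,226),(350,225),(365,265),(369,230)): print((u,v),g[v,u], cv2.GaussianBlur(s4,(3,3),0)[v,u])
E
sed -n 1,3p h.py >/dev/null
```

```text
(372, 258) [138 142 150] [92 98 92]
(385, 226) [138 141 149] [130 133 139]
(350, 225) [128 138 129] [130 138 130]
(365, 265) [80 84 79] [129 137 129]
(369, 230) [106 109 112] [66 68 65]
```

```bash
python3 - <<'E'
s=open("rk.py").read()
s=s.replace('g=cv2.cvtColor(s["color"],cv2.COLOR_RGB2HSV); m=((g[:,:,1]<22)&(g[:,:,2]>125)).astype(np.uint8)','g=cv2.GaussianBlur(s["color"],(3,3),0).astype(int); m=((g[:,:,2]-g[:,:,1]>1)&(g[:,:,0]>95)).astype(np.uint8)')
s=s.replace('t=r.snapshot("top"); pickle.dump(t,open("top4.pkl","wb")); rack(t)','rack(pickle.load(open("top4.pkl","rb")))')
open("rk.py","w").write(s)
E
python3 rk.py
```

```text
box 367 450 237 292 2170
front edge heading 100.23005 mid 0.51486737 -0.12029107 ends [-0.306 -0.048] [-0.248  0.05 ]
box 366 448 217 269 2206
front edge heading 98.08991 mid 0.5690776 -0.11847184 ends [-0.279 -0.089] [-0.24   0.001]
box 373 450 211 253 2023
front edge heading 85.95842 mid 0.59098923 -0.13008735 ends [-0.236 -0.098] [-0.239 -0.034]
```

```bash
sed -i 's/m\[:210\]=0/m[:190]=0/; s/v.min()+6,v.max()-6/v.min()+4,v.max()-1/' rk.py; python3 rk.py | tail -2; python3 -c "
from h import *
import pickle
s=pickle.load(open('top4.pkl','rb')); print([proj(s,W(-.238,y,.072)) for y in(-.121,-.021)])"
```

```text
box 373 450 209 253 2107
front edge heading 86.23069 mid 0.5890277 -0.13003272 ends [-0.236 -0.107] [-0.24  -0.024]
[array([374.98 , 206.965]), array([371.563, 252.062])]
```

{"method": "drive_tool", "body": {"deltas": [[[0,0,0],[0,2.6,-2.4],6],[[0,0,0],[0,2.6,-2.4],6],[[0,0,0],[0,2.6,-2.4],6],[[0,0,0],[0,2.6,-2.4],6],[[0,0,0],[0,2.6,-2.4],6],[[0,0,0],[0,2.6,-2.4],6],[[-7,0,0],[0,0,0],6],[[-7,0,0],[0,0,0],6],[[-7,0,0],[0,0,0],6],[[-7,0,0],[0,0,0],6],[[-7,0,0],[0,0,0],6],[[-7,0,0],[0,0,0],6]]}}

```text
clock: 23.98
tool_pos: [0.5703, -0.3694, 0.1848]
eef_rot: [0.673, 0.221, -0.671, 0.219]
contact_force: [0.7, 0.7, 0.8]
opening: 0.682
```

{"method": "drive_tool", "body": {"deltas": [[[-7,0,0],[0,0,0],6],[[-7,0,0],[0,0,0],6],[[-7,0,0],[0,0,0],6],[[-7,0,0],[0,0,0],6],[[-7,0,0],[0,0,0],6],[[-7,0,0],[0,0,0],6],[[-6,0,0],[0,0,0],6],[[0,0,0],[0,0,0],6]]}}

```text
clock: 24.65
tool_pos: [0.57, -0.3695, 0.185]
eef_rot: [0.527, 0.474, -0.524, 0.472]
contact_force: [-0.2, 0.8, -1.0]
opening: 0.679
```

```bash
python3 -c "
from h import *
print(r.get_state()['q']);plan(W(-.45,-.071,.15),84,0);plan(W(-.45,-.071,.05),84,35)"
```

```text
[ 0.392  0.821  0.237  1.436 -0.224  0.913  0.59 ]
t 24.65 tip cab [-0.478 -0.068  0.198] F [-0.219  0.817 -0.992]
turn [ 0.056 -0.265 -0.011] shift before turn [ 4.766  0.292 -2.818] after [ 4.753  0.29  -2.84 ]
t 24.65 tip cab [-0.478 -0.068  0.198] F [-0.219  0.817 -0.992]
turn [ 0.058 34.735  0.007] shift before turn [14.962  0.289 -2.14 ] after [13.515  0.29   6.766]
```

{"method": "drive_tool", "body": {"deltas": [[[0,7,0],[0,0,0],6],[[0,7,0],[0,0,0],6],[[0,7,0],[0,0,0],6],[[0,7,0],[0,0,0],6],[[0,7,0],[0,0,0],6],[[0,0,0],[0,0,0],6]]}}

```text
clock: 25.15
tool_pos: [0.5653, -0.3748, 0.1794]
eef_rot: [0.663, 0.592, -0.346, 0.302]
contact_force: [-2.4, -0.9, -1.7]
opening: 0.682
```

```bash
python3 -c "
from h import *
print(r.get_state()['q']);plan(W(-.45,-.071,.05),84,35)"
```

```text
[ 0.754  1.049 -0.012  1.043 -0.475  1.464  0.778]
t 25.15 tip cab [-0.478 -0.064  0.194] F [-2.434 -0.935 -1.745]
turn [-0.907 -0.401  0.051] shift before turn [13.345  0.812  6.054] after [13.387  0.705  5.973]
```

{"method": "drive_tool", "body": {"deltas": [[[-0.9,0,0],[2,0.1,0.9],6],[[0,0,0],[2,0.1,0.9],6],[[0,0,0],[2,0.1,0.9],6],[[0,0,0],[2,0.1,0.9],6],[[0,0,0],[2,0.1,0.9],6],[[0,0,0],[2,0.1,0.9],6],[[0,0,0],[2,0.1,0.9],6],[[0,0,0],[0,0,0],6]]}}

```text
clock: 25.82
tool_pos: [0.5796, -0.3368, 0.0315]
eef_rot: [0.657, 0.598, -0.338, 0.31]
contact_force: [-0.5, 0.9, -1.0]
opening: 0.682
```

```bash
python3 -c "
from h import *
print(r.get_state()['q']);plan(W(-.414,-.071,.04),84,35);plan(W(-.05,-.071,.04),84,35)"
```

```text
[ 0.717  1.203 -0.043  1.142 -0.491  1.217  0.875]
t 25.8167 tip cab [-0.439 -0.074  0.046] F [-0.499  0.876 -0.982]
turn [ 0.686 -0.349  0.342] shift before turn [ 1.911 -0.286 -1.663] after [ 1.899 -0.317 -1.671]
t 25.8167 tip cab [-0.439 -0.074  0.046] F [-0.499  0.876 -0.982]
turn [ 0.686 -0.349  0.342] shift before turn [ 22.969   0.196 -31.349] after [ 22.777  -0.317 -31.488]
```

{"method": "drive_tool", "body": {"deltas": [[[0.7,0,0.3],[0.7,-0.3,-0.6],6],[[0,0,0],[0.57,0,-0.82],6],[[0,0,0],[0.57,0,-0.82],6],[[0,0,0],[0.57,0,-0.82],6],[[0,0,0],[0.57,0,-0.82],6],[[0,0,0],[0.57,0,-0.82],6],[[0,0,0],[0.57,0,-0.82],6],[[0,0,0],[0.57,0,-0.82],6],[[0,0,0],[0.57,0,-0.82],6],[[0,0,0],[0.57,0,-0.82],6],[[0,0,0],[0.57,0,-0.82],6],[[0,0,0],[0,0,0],6]]}}

```text
clock: 26.82
tool_pos: [0.5898, -0.2294, 0.0346]
eef_rot: [0.661, 0.594, -0.339, 0.31]
contact_force: [0.4, -0.7, -0.7]
opening: 0.684
```

```bash
sed -i '/if __name__/,$d' rk.py; sed -i 's/m\[:,:345\]=0/m[:,:x0]=0/; s/def rack(s,z=.072)/def rack(s,z=.072,x0=345)/' rk.py; python3 -c "
from rk import *
plan(W(-.05,-.071,.04),84,35)
t=r.snapshot('top'); pickle.dump(t,open('top5.pkl','wb')); rack(t,x0=322); t['color']=cv2.convertScaleAbs(t['color'],alpha=1.5); save(t,'t5',(230,110,460,330),2.7)"
```

```text
t 26.8167 tip cab [-0.331 -0.073  0.049] F [ 0.438 -0.694 -0.695]
turn [ 0.254 -0.318 -0.245] shift before turn [ 16.964  -0.182 -22.376] after [ 16.841  -0.209 -22.469]
box 341 419 201 250 2154
front edge heading 83.732445 mid 0.6155306 -0.062533066 ends [-0.168 -0.118] [-0.263 -0.032]
```

{"method": "drive_tool", "body": {"deltas": [[[0,0,0],[0.57,0,-0.82],6],[[0,0,0],[0.57,0,-0.82],6],[[0,0,0],[0.57,0,-0.82],6],[[0,0,0],[0.57,0,-0.82],6],[[0,0,0],[0.57,0,-0.82],6],[[0,0,0],[0.57,0,-0.82],6],[[0,0,0],[0.57,0,-0.82],6],[[0,0,0],[0.57,0,-0.82],6],[[0,0,0],[0.57,0,-0.82],6],[[0,0,0],[0.57,0,-0.82],6],[[0,0,0],[0.57,0,-0.82],6],[[0,0,0],[0,0,0],6]]}}

```text
clock: 27.87
tool_pos: [0.6006, -0.1186, 0.0351]
eef_rot: [0.66, 0.595, -0.339, 0.309]
contact_force: [0.1, -0.3, -0.2]
opening: 0.681
```

```bash
python3 -c "
from rk import *
plan(W(-.05,-.071,.04),84,35)
t=r.snapshot('top'); pickle.dump(t,open('top6.pkl','wb')); rack(t,x0=292); print([proj(t,W(-.05,y,.072)) for y in (-.121,-.021)])
t['color']=cv2.convertScaleAbs(t['color'],alpha=1.5); save(t,'t6',(190,110,430,310),3)"
```

```text
t 27.8667 tip cab [-0.219 -0.072  0.05 ] F [ 0.052 -0.262 -0.193]
turn [ 0.277 -0.447 -0.122] shift before turn [ 10.609  -0.084 -13.244] after [ 10.506  -0.126 -13.326]
box 293 368 196 246 2280
front edge heading 89.534294 mid 0.6214656 0.04629519 ends [-0.058 -0.118] [-0.167 -0.032]
[array([290.185, 198.444]), array([285.733, 243.416])]
```

View pics/t6.png

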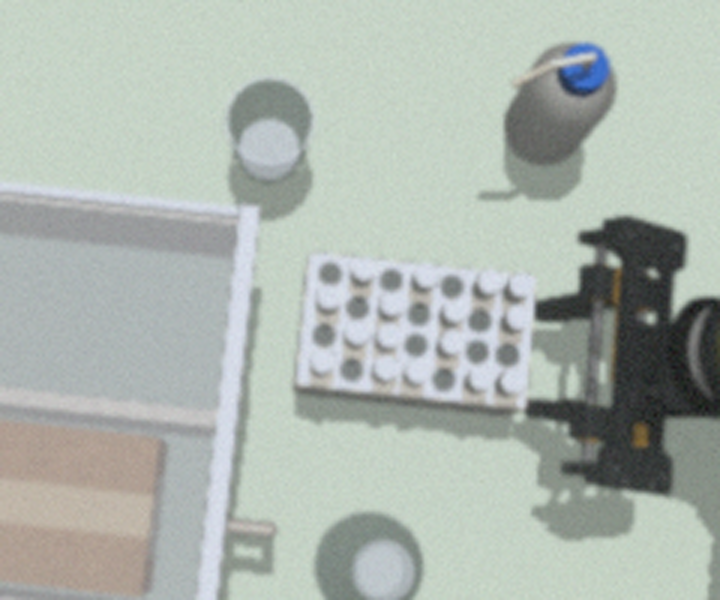

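{"method": "drive_tool", "body": {"deltas": [[[-1.2,0,-0.9],[0.57,0,-0.82],6],[[-1.2,0,-0.9],[0.57,0,-0.82],6],[[0,0,0],[0.57,0,-0.82],6],[[0,0,0],[0.57,0,-0.82],6],[[0,0,0],[0.57,0,-0.82],6],[[0,0,0],[0.57,0,-0.82],6],[[0,0,0],[0,0,0],6]]}}

```text
clock: 28.5
tool_pos: [0.6041, -0.0593, 0.0356]
eef_rot: [0.644, 0.612, -0.331, 0.317]
contact_force: [-0.3, -0.3, -0.8]
opening: 0.683
```

```bash
python3 -c "
from rk import *
print(r.get_state()['q']);plan(W(-.01,-.071,.04),84,35)
t=r.snapshot('top'); pickle.dump(t,open('top7.pkl','wb'))
g=cv2.GaussianBlur(t['color'],(3,3),0).astype(int); m=((g[:,:,2]-g[:,:,1]>1)&(g[:,:,0]>95))
for u in (282,290,300,310,320,330):
  v=np.nonzero(m[180:262,u])[0]+180; v=v[(v<262)]; print(u,v.min(),v.max(),C(onz(t,u,v.min()-.5,.072))[:2],C(onz(t,u,v.max()+.5,.072))[:2])"
```

```text
[ 0.43   1.065 -0.177  1.615 -0.656  0.766  0.827]
t 28.5 tip cab [-0.16  -0.069  0.05 ] F [-0.32  -0.339 -0.81 ]
turn [ 2.658 -0.415  1.668] shift before turn [  9.499   0.956 -11.612] after [  9.43    0.139 -11.706]
282 197 241 [-0.032 -0.124] [-0.041 -0.024]
290 198 237 [-0.049 -0.123] [-0.058 -0.035]
300 199 237 [-0.072 -0.123] [-0.08  -0.037]
310 199 242 [-0.094 -0.125] [-0.102 -0.028]
320 200 238 [-0.116 -0.125] [-0.123 -0.039]
330 200 238 [-0.138 -0.128] [-0.145 -0.041]
```

{"method": "drive_tool", "body": {"deltas": [[[0,0,0],[0.84,0,-0.63],6],[[0,0,0],[0.84,0,-0.63],6],[[0,0,0],[0.84,0,-0.63],6],[[0,0,0],[0.84,0,-0.63],6],[[0,0,0],[0.84,0,-0.63],6],[[0,0,0],[0.84,0,-0.63],6],[[0.65,0,0.42],[0.57,0,-0.82],6],[[0.65,0,0.42],[0.57,0,-0.82],6],[[0.65,0,0.42],[0.57,0,-0.82],6],[[0.65,0,0.42],[0.57,0,-0.82],6],[[0,0,0],[0,0,0],6]]}}

```text
clock: 29.47
tool_pos: [0.6104, 0.0382, 0.0162]
eef_rot: [0.661, 0.593, -0.341, 0.308]
contact_force: [0.6, -0.9, -0.6]
opening: 0.683
```

```bash
python3 -c "
from rk import *
print(r.get_state()['q']);plan(W(.002,-.071,.03),84,35)
t=r.snapshot('top'); pickle.dump(t,open('top8.pkl','wb'))
g=cv2.GaussianBlur(t['color'],(3,3),0).astype(int); m=((g[:,:,2]-g[:,:,1]>1)&(g[:,:,0]>95))
for u in (260,280,285,290):
  v=np.nonzero(m[185:262,u])[0]+185; print(u,v.min(),v.max(),C(onz(t,u,v.min()-.5,.072))[:2],C(onz(t,u,v.max()+.5,.072))[:2])"
```

```text
[ 0.332  1.077 -0.266  1.726 -0.782  0.553  0.804]
t 29.4667 tip cab [-0.062 -0.066  0.031] F [ 0.555 -0.885 -0.621]
turn [-0.045 -0.277 -0.119] shift before turn [ 3.776  0.521 -5.218] after [ 3.75   0.533 -5.236]
260 187 261 [ 0.019 -0.141] [0.002 0.024]
280 196 239 [-0.027 -0.125] [-0.037 -0.028]
285 197 236 [-0.038 -0.124] [-0.047 -0.036]
290 197 241 [-0.049 -0.125] [-0.059 -0.026]
```

{"method": "drive_tool", "body": {"deltas": [[[0,0,0],[0.57,0,-0.82],6],[[0,0,0],[0.57,0,-0.82],6],[[0,0,0],[0.57,0,-0.82],6],[[0,0,0],[0.57,0,-0.82],6],[[0,0,0],[0.57,0,-0.82],6],[[0,0,0],[0.4,0,-0.6],6],[[0,0,0],[0,0,0],6]]}}

```text
clock: 30.1
tool_pos: [0.6165, 0.0962, 0.0167]
eef_rot: [0.66, 0.594, -0.341, 0.308]
contact_force: [0.8, -0.3, -1.4]
opening: 0.68
```

```bash
python3 -c "
from rk import *
print(r.get_state()['q']);plan(W(.008,-.071,.03),84,35)"
```

```text
[ 0.257  1.077 -0.302  1.743 -0.829  0.487  0.774]
t 30.1 tip cab [-0.004 -0.066  0.031] F [ 0.765 -0.331 -1.402]
turn [ 0.047 -0.343 -0.039] shift before turn [ 0.799  0.539 -0.914] after [ 0.793  0.539 -0.919]
```

{"method": "drive_tool", "body": {"deltas": [[[0,0,0],[0.3,0,-0.4],6],[[0,0,0],[0.3,0,-0.4],6],[[0,0,0],[0,0,0],6]]}}

```text
clock: 30.35
tool_pos: [0.6183, 0.1027, 0.0163]
eef_rot: [0.661, 0.592, -0.342, 0.309]
contact_force: [0.3, -3.5, 1.8]
opening: 0.685
```

```bash
python3 -c "
from rk import *
plan(W(.008,-.071,.03),84,35)
s=r.snapshot('scene'); pickle.dump(s,open('sc9.pkl','wb')); s['color']=cv2.convertScaleAbs(s['color'],alpha=1.5); save(s,'s9',(240,120,360,240),5)
p=lambda q:(proj(s,q)-[240,120])*5
for x in (.0,.01,.02,.18): print(x,[p(W(x,y,.072)) for y in(-.121,-.021)])"
```

```text
t 30.35 tip cab [ 0.003 -0.067  0.031] F [ 0.307 -3.505  1.751]
turn [-0.055 -0.152 -0.222] shift before turn [ 0.38   0.418 -0.4  ] after [ 0.377  0.42  -0.4  ]
0.0 [array([278.003, 507.466]), array([210.901, 348.163])]
0.01 [array([294.853, 500.979]), array([227.461, 341.931])]
0.02 [array([311.675, 494.5  ]), array([243.995, 335.71 ])]
0.18 [array([576.587, 392.266]), array([504.585, 237.736])]
```

View pics/s9.png

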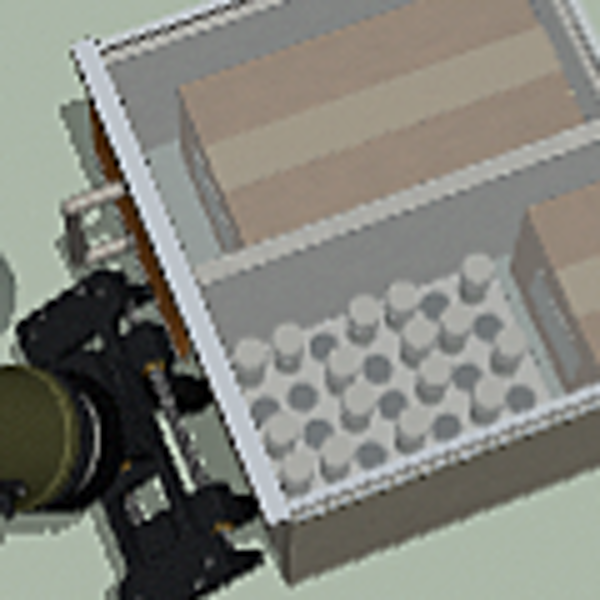

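{"method": "drive_tool", "body": {"deltas": [[[0,2.5,0],[0,0,0],6],[[0,2.5,0],[0,0,0],6],[[0,0,0],[0.3,0,-0.4],6],[[0,0,0],[0.3,0,-0.4],6],[[0,0,0],[0.3,0,-0.4],6],[[0,0,0],[0,0,0],6]]}}

```text
clock: 30.9
tool_pos: [0.6197, 0.1188, 0.0169]
eef_rot: [0.674, 0.606, -0.313, 0.283]
contact_force: [0.1, -2.5, -0.9]
opening: 0.679
```

```bash
cat > fe.py <<'E'
from rk import *
def inside(s):  # front/rear ends of the rack top by brightness profile along cabinet x, at several y
    g=cv2.GaussianBlur(s['color'],(3,3),0).astype(int).sum(2)
    for y in (-.095,-.0825,-.07,-.058,-.045):
        xs=np.arange(.15,.2,.003); print(y,[int(g[int(round(q[1])),int(round(q[0]))]) for q in (proj(s,W(x,y,.072)) for x in xs)])
E
python3 -c "
from fe import *
plan(W(.015,-.071,.03),84,40); s=r.snapshot('scene'); pickle.dump(s,open('sc10.pkl','wb'))
inside(pickle.load(open('sc9.pkl','rb'))); print(); inside(s)"
```

```text
t 30.9 tip cab [ 0.02  -0.066  0.032] F [ 0.145 -2.477 -0.878]
turn [ 0.117 -0.089 -0.158] shift before turn [-0.14   0.455  0.474] after [-0.141  0.455  0.473]
-0.095 [277, 318, 336, 351, 338, 299, 297, 271, 239, 230, 249, 249, 252, 242, 229, 227, 245]
-0.0825 [300, 321, 338, 334, 324, 317, 308, 297, 243, 229, 249, 253, 251, 244, 230, 236, 265]
-0.07 [247, 280, 296, 332, 337, 319, 310, 296, 242, 227, 238, 253, 257, 242, 227, 241, 289]
-0.058 [256, 300, 306, 347, 348, 334, 307, 299, 268, 228, 236, 253, 252, 242, 223, 233, 265]
-0.045 [245, 262, 306, 334, 341, 341, 316, 305, 283, 228, 218, 221, 229, 243, 232, 230, 245]

-0.095 [338, 341, 307, 290, 295, 272, 312, 333, 353, 336, 276, 276, 250, 241, 228, 228, 247]
-0.0825 [331, 351, 336, 289, 257, 295, 320, 327, 340, 344, 313, 267, 248, 246, 231, 236, 267]
-0.07 [304, 342, 304, 267, 251, 240, 264, 307, 332, 341, 320, 262, 258, 245, 229, 243, 292]
-0.058 [341, 340, 337, 332, 301, 266, 316, 321, 336, 350, 316, 258, 246, 244, 224, 236, 270]
-0.045 [332, 333, 291, 227, 236, 236, 250, 262, 299, 325, 330, 250, 228, 244, 233, 232, 248]
```

{"method": "drive_tool", "body": {"deltas": [[[0,0,0],[0.25,0,-0.3],6],[[0,0,0],[0.25,0,-0.3],6],[[0,0,0],[0,0,0],6]]}}

```text
clock: 31.2
tool_pos: [0.6204, 0.119, 0.0161]
eef_rot: [0.674, 0.604, -0.315, 0.286]
contact_force: [-4.3, -23.0, 10.2]
opening: 0.684
```

```bash
python3 -c "
from fe import *
plan(W(.015,-.071,.03),84,40); s=r.snapshot('scene'); inside(s)"
```

```text
t 31.2 tip cab [ 0.02  -0.067  0.031] F [ -4.28  -23.035  10.155]
turn [ 0.066  0.349 -0.324] shift before turn [-0.218  0.39   0.442] after [-0.222  0.389  0.44 ]
-0.095 [337, 341, 306, 290, 296, 272, 312, 333, 353, 336, 276, 276, 250, 241, 229, 227, 247]
-0.0825 [331, 349, 335, 287, 257, 295, 320, 328, 341, 343, 313, 267, 249, 246, 231, 237, 266]
-0.07 [303, 341, 303, 267, 252, 241, 264, 307, 333, 342, 321, 261, 258, 244, 229, 242, 291]
-0.058 [338, 338, 336, 333, 301, 265, 316, 321, 335, 351, 318, 258, 246, 243, 224, 236, 269]
-0.045 [332, 331, 291, 226, 236, 236, 251, 261, 298, 325, 329, 248, 227, 243, 236, 233, 249]
```

{"method": "drive_tool", "body": {"deltas": [[[0,0,0],[-0.6,0,0.8],6],[[0,0,0],[-1.2,0,1.5],6],[[0,0,0],[-1.9,0,2.3],6],[[0,0,0],[-1.9,0,2.3],6],[[0,0,0],[-1.9,0,2.3],6],[[0,0,0],[-1.9,0,2.3],4],[[0,0,0],[0,0,0],0],[[0,0,0],[0,0,0],0]]}}

```text
clock: 31.92
tool_pos: [0.6049, -0.024, 0.0147]
eef_rot: [0.676, 0.605, -0.313, 0.282]
contact_force: [-0.1, 1.1, 0.2]
opening: 0.478
```

```bash
python3 -c "
from fe import *
plan(W(-.15,-.071,.2),84,10); s=r.snapshot('scene'); inside(s); pickle.dump(s,open('sc11.pkl','wb'))
t=r.snapshot('top'); pickle.dump(t,open('top11.pkl','wb')); print('top'); 
g=cv2.GaussianBlur(t['color'],(3,3),0).astype(int).sum(2)
for y in (-.095,-.0825,-.07,-.058,-.045):
  xs=np.arange(.15,.2,.004); print(y,[int(g[int(round(q[1])),int(round(q[0]))]) for q in (proj(t,W(x,y,.072)) for x in xs)])"
```

```text
t 31.9167 tip cab [-0.124 -0.067  0.03 ] F [-0.071  1.081  0.171]
turn [ -0.231 -30.154  -0.247] shift before turn [-14.533   0.484  -9.545] after [-17.362   0.435  -0.951]
-0.095 [334, 337, 303, 287, 292, 270, 310, 330, 349, 334, 274, 274, 248, 240, 227, 226, 245]
-0.0825 [328, 345, 331, 285, 254, 291, 317, 324, 336, 338, 309, 262, 245, 244, 228, 234, 264]
-0.07 [300, 339, 301, 264, 248, 238, 262, 305, 330, 339, 316, 258, 255, 242, 227, 241, 289]
-0.058 [336, 337, 334, 330, 298, 262, 313, 319, 333, 347, 313, 256, 245, 243, 223, 233, 267]
-0.045 [330, 329, 288, 222, 234, 234, 246, 258, 295, 322, 327, 247, 226, 242, 233, 231, 247]
top
-0.095 [362, 402, 372, 371, 379, 398, 402, 392, 369, 310, 301, 290, 299]
-0.0825 [379, 401, 394, 353, 338, 375, 380, 401, 367, 310, 301, 294, 324]
-0.07 [399, 398, 369, 314, 306, 314, 364, 405, 360, 307, 307, 291, 329]
-0.058 [396, 405, 396, 384, 363, 374, 391, 406, 384, 321, 307, 293, 324]
-0.045 [343, 388, 376, 317, 365, 398, 398, 399, 374, 318, 305, 293, 298]
```

{"method": "drive_tool", "body": {"deltas": [[[0,0,0],[-2.9,0,-1.9],0],[[0,0,0],[-2.9,0,-1.9],0],[[0,0,0],[-2.9,0,-1.9],0],[[0,0,0],[-2.9,0,-1.9],0],[[0,0,0],[-2.9,0,-1.9],0],[[0,-6,0],[0,0,0],0],[[0,-6,0],[0,0,0],0],[[0,-6,0],[0,0,0],0],[[0,-6,0],[0,0,0],0],[[0,-6,0],[0,0,0],0],[[0,0,0],[0,0,0],0]]}}

```text
clock: 32.93
tool_pos: [0.6028, -0.0301, 0.1881]
eef_rot: [0.568, 0.518, -0.472, 0.433]
contact_force: [0.4, 2.5, 0.0]
opening: 0.005
```

```bash
python3 -c "
from h import *
plan(W(-.044,.108,.2),84,10);plan(W(-.044,.108,.09),84,10)"
```

```text
t 32.9333 tip cab [-0.135 -0.065  0.201] F [0.352 2.535 0.017]
turn [ 0.873 -0.42  -0.02 ] shift before turn [  1.723 -17.187  -9.254] after [  1.662 -17.326  -9.003]
t 32.9333 tip cab [-0.135 -0.065  0.201] F [0.352 2.535 0.017]
turn [ 0.873 -0.42  -0.02 ] shift before turn [ 12.541 -17.22   -7.264] after [ 12.495 -17.326  -7.093]
```

{"method": "drive_tool", "body": {"deltas": [[[0.9,0,0],[0,-2.9,-1.5],0],[[0,0,0],[0.3,-2.9,-1.5],0],[[0,0,0],[0.3,-2.9,-1.5],0],[[0,0,0],[0.3,-2.9,-1.5],0],[[0,0,0],[0.3,-2.9,-1.5],0],[[0,0,0],[0.3,-2.9,-1.5],0],[[0,0,0],[0,0,0],0]]}}

```text
clock: 33.52
tool_pos: [0.4318, 0.0735, 0.1875]
eef_rot: [0.571, 0.514, -0.481, 0.423]
contact_force: [-0.9, -0.1, 0.0]
opening: 0.008
```

```bash
python3 -c "
from h import *
plan(W(-.044,.108,.09),84,10)"
```

```text
t 33.5167 tip cab [-0.05   0.116  0.2  ] F [-0.871 -0.058  0.   ]
turn [-0.635 -0.396  0.58 ] shift before turn [10.946  0.892  1.353] after [10.964  0.766  1.286]
```

{"method": "drive_tool", "body": {"deltas": [[[-0.6,0,0.5],[1.3,0,0.15],0],[[0,0,0],[1.3,0,0.15],0],[[0,0,0],[1.3,0,0.15],0],[[0,0,0],[1.3,0.1,0.15],0],[[0,0,0],[1.3,0.1,0.15],0],[[0,0,0],[1.3,0.1,0.15],0],[[0,0,0],[1.2,0,0.15],0],[[0,0,0],[1,0,0.15],0],[[0,0,0],[0.8,0,0.1],0],[[0,0,0],[0,0,0],0]]}}

```text
clock: 34.35
tool_pos: [0.444, 0.075, 0.0781]
eef_rot: [0.574, 0.509, -0.477, 0.429]
contact_force: [0.3, -0.3, -0.1]
opening: 0.007
```

```bash
python3 -c "
from h import *
plan(W(-.044,-.05,.09),84,10)"
```

```text
t 34.35 tip cab [-0.048  0.104  0.091] F [ 0.301 -0.309 -0.103]
turn [-0.436 -0.264 -0.462] shift before turn [ 0.262 15.362 -0.456] after [ 0.136 15.367 -0.34 ]
```

{"method": "drive_tool", "body": {"deltas": [[[0,0,0],[0,1,0],0],[[0,0,0],[0,1,0],0],[[0,0,0],[0,1,0],0],[[0,0,0],[0,1,0],0],[[0,0,0],[0,1,0],0],[[0,0,0],[0,1,0],0],[[0,0,0],[0,1,0],0],[[0,0,0],[0,1,0],0],[[0,0,0],[0,1,0],0],[[0,0,0],[0,1,0],0],[[0,0,0],[0,1,0],0],[[0,0,0],[0,1,0],0]]}}

```text
clock: 35.35
tool_pos: [0.5626, 0.0616, 0.0805]
eef_rot: [0.574, 0.51, -0.477, 0.429]
contact_force: [-2.4, 0.5, -1.4]
opening: 0.005
```

{"method": "drive_tool", "body": {"deltas": [[[0,0,0],[0,0.5,0],0],[[0,0,0],[0,0.5,0],0],[[0,0,0],[0,0.5,0],0],[[0,0,0],[0,0.5,0],0],[[0,0,0],[0,0.5,0],0]]}}

```text
clock: 35.77
tool_pos: [0.5887, 0.0584, 0.0807]
eef_rot: [0.574, 0.509, -0.476, 0.429]
contact_force: [-1.0, 1.7, -0.9]
opening: 0.002
```

```bash
python3 -c "
from h import *
plan(W(-.044,-.05,.09),84,10)"
```

```text
t 35.7667 tip cab [-0.049 -0.042  0.093] F [-1.032  1.701 -0.889]
turn [-0.41  -0.22  -0.577] shift before turn [ 0.433  0.795 -0.436] after [ 0.423  0.802 -0.432]
```

{"method": "drive_tool", "body": {"deltas": [[[0,0,0],[0,0.3,0],0],[[0,0,0],[0,0.3,0],0],[[0,0,0],[0,0.2,0],0]]}}

```text
clock: 36.02
tool_pos: [0.5963, 0.0574, 0.0807]
eef_rot: [0.574, 0.509, -0.476, 0.429]
contact_force: [-5.8, 1.1, 3.3]
opening: 0.004
```

{"method": "drive_tool", "body": {"deltas": [[[0,0,0],[0,0.3,0],0],[[0,0,0],[0,0.3,0],0]]}}

```text
clock: 36.18
tool_pos: [0.5963, 0.0574, 0.0806]
eef_rot: [0.571, 0.513, -0.479, 0.426]
contact_force: [-19.4, 0.6, 15.8]
opening: 0.004
```

{"method": "drive_tool", "body": {"deltas": [[[0,0,0],[0,-1,0],0],[[0,0,0],[0,-0.8,0],0],[[0,0,0],[-2.5,0,0],0],[[0,0,0],[-3,0,0.5],0],[[0,0,0],[-3,0,0.5],0],[[0,0,0],[-3,0,0],0],[[0,0,0],[0,-3,0],0],[[0,0,0],[0,-3,0],0],[[0,0,0],[0,-3,0],0],[[0,0,0],[0,-3,0],0],[[0,0,0],[0,-3,0],0],[[0,0,0],[0,0,0],0]]}}

```text
clock: 37.18
tool_pos: [0.4243, 0.0455, 0.1906]
eef_rot: [0.573, 0.51, -0.478, 0.428]
contact_force: [-0.6, 0.5, -1.1]
opening: 0.011
```

```bash
python3 -c "
from fe import *
plan(W(-.044,-.05,.2),84,10)
s=r.snapshot('scene'); inside(s); b=pickle.load(open('scene.pkl','rb'))
hsv=cv2.cvtColor(cv2.convertScaleAbs(s['color'],alpha=1.5),cv2.COLOR_RGB2HSV); m=cv2.inRange(hsv,(4,120,50),(24,255,255)); m[:,:265]=0;m[:,310:]=0;m[:165]=0; v,u=np.nonzero(m)
k=v.argmax(); j=v.argmin(); print('amber',len(u),(u[j],v[j]),(u[k],v[k]),'expected ends',proj(s,W(-.009,0,.134)),proj(s,W(-.009,-.142,.005)),proj(s,W(-.009,-.142,.134)))
print('bar exp',proj(s,W(-.044,-.071,.115)))
# flask/bottle/beaker regions unchanged? (diff against first pictures)
t=r.snapshot('top'); t0=pickle.load(open('top.pkl','rb'))
for n,P in dict(beaker=(.773,.073),wash=(.79,-.145),flask=(.447,-.002)).items():
  for nm,a,c in(('scene',b,s),('top',t0,t)):
    x,y=proj(a,[*P,.05]).astype(int); A,B=[cv2.cvtColor(q['color'],cv2.COLOR_RGB2GRAY)[y-25:y+25,x-25:x+25].astype(np.float32) for q in(a,c)]
    print(n,nm,np.abs(A-B).mean().round(1),np.round(cv2.phaseCorrelate(A,B),2))
s['color']=cv2.convertScaleAbs(s['color'],alpha=1.5); save(s,'s12',(200,100,380,280),3.3)"
```

```text
t 37.1833 tip cab [-0.079  0.12   0.203] F [-0.593  0.508 -1.069]
turn [-0.474 -0.155 -0.23 ] shift before turn [ 1.011 16.988 -3.523] after [ 0.933 17.02  -3.385]
-0.095 [310, 312, 279, 267, 270, 249, 285, 304, 323, 307, 252, 252, 228, 221, 209, 207, 225]
-0.0825 [303, 318, 305, 262, 234, 270, 293, 299, 313, 314, 285, 243, 227, 224, 211, 216, 244]
-0.07 [277, 312, 276, 242, 230, 217, 241, 282, 306, 314, 294, 239, 235, 223, 209, 221, 266]
-0.058 [311, 311, 308, 306, 274, 241, 289, 293, 306, 320, 291, 235, 224, 221, 204, 213, 246]
-0.045 [304, 304, 265, 206, 214, 214, 228, 239, 274, 298, 302, 227, 208, 222, 214, 213, 226]
amber 133 (np.int64(276), np.int64(186)) (np.int64(294), np.int64(234)) expected ends [276.046 176.31 ] [295.033 235.634] [295.848 223.358]
bar exp [273.7   206.295]Traceback (most recent call last):
  File "<string>", line 13, in <module>
    print(n,nm,np.abs(A-B).mean().round(1),np.round(cv2.phaseCorrelate(A,B),2))
                                           ~~~~~~~~^^^^^^^^^^^^^^^^^^^^^^^^^^^
    return _wrapfunc(a, 'round', decimals=decimals, out=out)
    return _wrapit(obj, method, *args, **kwds)
    conv = _array_converter(obj)
ValueError: setting an array element with a sequence. The requested array has an inhomogeneous shape after 1 dimensions. The detected shape was (2,) + inhomogeneous part.
```

```bash
python3 -c "
from fe import *
s=r.snapshot('scene'); b=pickle.load(open('scene.pkl','rb')); t=r.snapshot('top'); t0=pickle.load(open('top.pkl','rb'))
for n,P in dict(beaker=(.773,.073),wash=(.79,-.145),flask=(.447,-.002)).items():
  for nm,a,c in(('scene',b,s),('top',t0,t)):
    x,y=proj(a,[*P,.05]).astype(int); A,B=[cv2.cvtColor(q['color'],cv2.COLOR_RGB2GRAY)[y-22:y+22,x-22:x+22].astype(np.float32) for q in(a,c)]
    (dx,dy),w=cv2.phaseCorrelate(A,B); print(n,nm,round(dx,2),round(dy,2),round(w,2))
print(r.get_state()['clock'],r.get_state()['contact_force'])
print(r.finish_job())"
```

```text
beaker scene 0.48 0.53 1.0
beaker top 0.44 0.61 1.05
wash scene 0.46 0.53 1.0
wash top 0.52 0.52 1.02
flask scene 0.35 0.72 0.32
flask top 0.13 0.2 0.18
37.3833 [0.354 0.46  0.191]
the job is handed in; nothing more can be done
None
```

The rack is inside bay_b, the bay with the short carton, and the amber door is shut over it. I handed the job in at about 37 s; no verdict was reported.

I slid the door clear over bay_a and turned the rack in line by pushing its side. I then pushed it in from behind with two tilted fingertips and slid the door across bay_b until it hit its stop.

**Last checks:**
- **Rack:** Both cameras put its inner end at about 182 mm. That places its centre about 97 mm behind the front edge (allowed: 87 to 140 mm), square in the bay and unchanged after the door moved.
- **Door:** The push ended at the stop with about 19 N. The amber edge was within about 2 pixels of where a fully closed door should show.
- **Beaker and wash bottle:** Neither shows any movement in either camera.
- **Flask:** The shift was under a pixel, but that match was weak, possibly because the arm was close by. In the pictures I viewed it stood where it started.

**What disagreed or went wrong:**
- **Fingertip height:** The fingertips were about 23 mm higher than the measured tool position implied. My first door push passed over the bar and my first side push hit the tubes, so I touched the bench to measure the offset (64 N at the wrist) and corrected for it.
- **End of the rack push:** The last push stopped at about 23 N with the rack no longer moving, probably because the gripper met the rail. The tool reading put the rack 10 to 15 mm deeper than the cameras did; both are within the allowed range.
- **Final picture:** I had used all 12 picture views, so the closing checks were numbers taken from the camera images only.

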